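# Shake the thumb nuts out of the dial-lid tub

## Task

Turn the dial on the lid of the clear tub in the slanted stand counter-clockwise all the way to its stop, the largest opening. Then lift the tub out, tip and shake all three thumb nuts out of it into the steel tray, and set the tub gently back home in its stand, lid up as before. Leave the other things on the table where they are.

Things in the scene. Friction and masses are not known exactly. Their poses are not given: they have to be found in the camera images.
- stand: Slanted tub stand of white sheet steel, screwed down, 130 x 84 mm, 82 mm tall; origin on the table under it. A slope 46 mm wide rises towards its -x side and carries the tub leaning 40 degrees from vertical, lid up, towards -x. A ledge stops the tub's foot; two cheeks 64 mm apart, 26 mm high off the slope, stand beside its lowest 38 mm. The rest of the tub is free at both sides and above.
- stand_seat (a point): Where tub_grip lies when the tub is home, with the seated tub's axes: z leans 40 degrees from vertical towards the stand's -x, x points out of the slope (up and away from the lid side), y is level. At (-15, 0, 85.6) mm in the stand's frame. The tub is lifted out and laid in along this x; it rests on the slope and, sliding down -z, on the ledge.
- tub_grip (a point): Point on the axis of the dial-lid tub, 70 mm above the underside of its foot, about its centre: the place to grip. z along the tub towards the lid; -x is its underside in the stand. Clear rigid eight-sided tub, 58 mm between its +y and -y faces (flats 24 mm wide); square grey foot 58 x 58 x 14 mm; 0.2 to 0.3 kg. To tip it past level, grip it with the tool some 75 degrees to its axis, leaning away from the lid.
- tub_mouth (a point): Middle of the opening in the tub's round white lid (64 mm diameter, 20 mm high), in the lid's upper face, 48 mm along z and 16 mm along -x from tub_grip; same axes. The opening is a sector 96 degrees wide from the middle out to the tub's -x wall: with that wall underneath and the lid lowered, pieces slide along it straight out, from about 20 degrees below level; 30 degrees and some shakes are sure.
- dial (a joint): Angle of the grey dial on the tub's lid: 0 (opening covered) to 1.75 rad (hard stop, largest opening); grows counter-clockwise as seen looking down on the lid. At the start somewhere from 0.35 to 0.65, too small for the nuts; they pass freely only at the stop. Turns with a steady friction of 0.05 N m and stays where it is left.
- dial_bar (a point): Centre of the upright grip bar on the dial, on the tub's axis, 63 mm along z from tub_grip. x runs along the bar, z along the tub's axis, outwards. Bar 44 mm long, 10 mm thick, 22 mm high; the dial's disc (55 mm diameter) has its face 11 mm below this point, the bar's top is 11 mm above it.
- tray: Loose stainless steel tray, 180 (x) x 130 (y) x 32 mm high, walls 3 mm, 0.5 kg; origin under its centre, z up.
- nut0_center (a point): Centre of one of the three plated steel thumb nuts inside the dial-lid tub at the start, a short cylinder 14 mm in diameter and 9 mm high, 12 g.
- nut1_center (a point): Centre of one of the three plated steel thumb nuts inside the dial-lid tub at the start, a short cylinder 14 mm in diameter and 9 mm high, 12 g.
- nut2_center (a point): Centre of one of the three plated steel thumb nuts inside the dial-lid tub at the start, a short cylinder 14 mm in diameter and 9 mm high, 12 g.
- spare_tub: Bystander: a second clear tub of the same size with a plain flat screw lid, standing upright behind the work; origin under its centre.
- driver: Bystander: a 200 mm black-handled screwdriver lying flat between stand and tray, pointing away from the robot; origin under its middle.
- tape: Bystander: a roll of black tape lying flat, 90 mm across, 24 mm high; origin under its centre.
- cleaner: Bystander: a spray can, 52 mm across, 150 mm tall, standing; origin under its centre.
- scanner: Bystander: a hand scanner lying on its side, about 190 mm long, 45 mm high, at the left; origin under its head.
- slot_cover: Bystander: a thin bent metal slot cover plate, 122 x 21 mm, lying flat at the right; origin under its middle.
- torch: Bystander: a black hand torch lying at the right, 130 mm long, 38 mm thick; origin under its middle.
Mind the look-alikes: they are no part of the job. Of the things shaped like the tray, the stainless one is meant. What is shaped like the part that bears tub_grip but green is not meant.

How it is judged:
By the outcome, as a careful person would: the job done as asked, in the order asked, and still so for the second after the job is handed in, with the robot touching nothing.
It also fails if it takes over 67 s, if anything falls off the work surface, if the arm or the gripper's body presses on something with over 40 N, if the wrist force passes 120 N, or if a joint passes its speed limit or range.

## Robot

A 7-joint arm with a two-finger parallel gripper is mounted at the origin on the work surface. World frame = base frame: x ahead of the robot, y to its left, z up, the work surface at z = 0. Lengths are in m, angles in rad, forces in N, time in s.
With the tool pointing down it reaches from about 0.425 to 1.025 m from the base axis. Payload 3.6 kg.
Tool frame: the origin (TCP) lies on the centre line of the jaws, within the pads' length; the fingertips stand 8 mm ahead of it and the grasp point (between the pads) lies 11 mm behind it; z points along the fingers, x is the direction in which the jaws open and shut, and the axes are right-handed (so a half turn about z gives the same grasp; the last joint's range is limited). The gripper opens to 85 mm and grips with 20 to 120 N. Pads are 22 mm wide; open, the fingers measure 114 mm over their backs; the gripper's body (76 mm by 85 mm) begins 54 mm behind the grasp point. The pads swing forward as they close: fully open they stand 13 mm farther back than shut.
Start: joints at [1.014, 0.591, 0.048, 1.609, -0.033, 0.943, -0.034], TCP at [0.324, -0.648, 0.239] pointing down, gripper open.
Joint ranges: [-2.69, 2.69], [-0.47, 2.24], [-1.27, 1.36], [0.19, 2.51], [-1.53, 4.68], [0.08, 2.07], [-3.09, 3.09]. Speed limits (rad/s): [2.57, 2.57, 3.14, 3.14, 3.14, 3.14, 3.14].

## Interface

Orientations are given as a unit quaternion [x, y, z, w].
In Python, from cell import * gives the robot as it stands.
- The arm moves only by the tool jog_arm, never from a script. Its argument "series" is text: rows parted by semicolons, each of 7 numbers parted by spaces: the shift along the tool's x, y, z in m, then the turn, a rotation vector about the tool's x, y, z in degrees, then the gripper command: -1 is fully open, 1 is shut, values between are in proportion. In form: dx dy dz rx ry rz fingers; .... A call has exactly 10 rows; each row is the pose to reach, as a shift and turn from the pose commanded when the call began, along the tool's axes at that moment; what a row does not reach only later rows make up. A row lasts 1/12 s, in which the tool goes at most 41.7 mm and 7.16 degrees, less where a joint would pass 70% of its speed; a pose out of reach is approached as far as the arm can. A call with a gripper value outside its range is refused whole. The fingers move at their own pace and stop on an object; "force" is the grip in N (left out, the last holds). Time passes only in rows, so rows that repeat a pose let the fingers close, or fill a call up. It gives the time, the measured TCP pose, the force and the opening at its end, in the units of the state.
- get_obs(): the state, without advancing time (a new reading comes with each control period).
- read_camera(name): name is "scene" or "side" or "wrist"; returns a dict with "frame" (480x640x3 uint8, blue, green, red), "range_z" (480x640 float32, m along the optical axis (not along the pixel's ray), 0 where there is no reading), "mtx" (3x3 intrinsics, pixels), "k1" (the pictures are not rectified: a ray, as slopes to the right and down, at radius r is drawn at 1 + k1 r^2 times it, then the intrinsics apply), "xyz" and "orientation" of the camera in the world. Camera axes: x right, y up, looking along -z (the intrinsics and any distortion apply to the point x, -y, -z); pixel columns grow to the right and rows downward; lengths in m; the calibration is good to about 2 mm. A picture is of the moment at which its call begins.
- job_done(): hands the job in, once; it reports no verdict.
The state is a dict: "t": time; "joint_positions": joint angles; "qd": joint speeds; "tau": joint torques, N m; "tcp_pos": TCP position; "ee_rot": TCP orientation; "force": force on the tool from outside, world axes, zero at the start; "moment": the same for the moment, N m; "gripper_width": finger opening in m.
Only numpy, scipy, OpenCV 4.12 (cv2) and the standard library are available. Lean on these libraries where they do the work, as an engineer would, in place of code of your own. Each camera call takes 0.05 s, during which the arm holds its last target.

## Working session

There is one attempt and no reset: what is moved stays moved. The work goes in short steps, Python scripts to look and compute and a tool call to move; the robot and the scene stay as the last step left them, time stands still between calls to the robot, and variables do not carry over. Pictures are saved under pics/ and viewed, and the job is handed in when it is done.

Besides the shell and the picture viewer there is one more tool, called after "Emit:" as name(argument=value, ...) on one line, values as JSON. jog_arm: Moves the arm, as the interface text tells. Its arguments: {"type":"object","properties":{"series":{"type":"string"},"force":{"type":"number"}},"required":["series"]}

```bash
ls; mkdir -p pics; python3 - <<'E'
from cell import *
import cv2
o=get_obs(); print(o)
for n in ["scene","side","wrist"]:
    c=read_camera(n); cv2.imwrite(f"pics/{n}0.png",c["frame"]); print(n,c["mtx"],c["k1"],c["xyz"],c["orientation"])
    import pickle; pickle.dump(c,open(f"{n}0.pkl","wb"))
E
```

```text
pics
{'t': 0.0, 'joint_positions': array([ 1.01349755,  0.59214077,  0.04828035,  1.60983238, -0.03329145,
        0.94269757, -0.03372011]), 'qd': array([-0.00169655, -0.00089543,  0.00016529, -0.00084454, -0.0008291 ,
       -0.00057296, -0.00100292]), 'tau': array([ 1.23689933e-04, -5.48686588e+01,  1.54609770e+00, -1.98122334e+01,
        9.35549178e-03,  8.64850706e-03, -7.02802808e-06]), 'tcp_pos': array([ 0.32397952, -0.64767469,  0.23812104]), 'ee_rot': array([ 8.50711385e-01, -5.25631855e-01, -9.98620941e-04, -5.43459145e-04]), 'force': array([ 0.38956941,  0.62839778, -0.07022723]), 'moment': array([ 0.00351928, -0.01675728, -0.0133544 ]), 'gripper_width': 0.08522625118001695}
scene [[445.84461827   0.         313.15539545]
 [  0.         445.84461827 246.6774855 ]
 [  0.           0.           1.        ]] 0.014928479208735548 [ 0.95990823 -0.45950485  1.00979056] [0.28216603 0.10803382 0.35631373 0.88416715]
side [[492.49098049   0.         318.16937469]
 [  0.         492.49098049 245.97051171]
 [  0.           0.           1.        ]] -0.07304895984678458 [0.15772819 0.77683667 0.82723012] [-0.09806901  0.41228604  0.88671572 -0.18476451]
wrist [[354.43093022   0.         319.71324548]
 [  0.         354.43093022 240.15435847]
 [  0.           0.           1.        ]] -0.007786780846266129 [ 0.38601928 -0.61727127  0.37244666] [-0.11851983  0.07426811 -0.52004939  0.84260663]
```

View pics/scene0.png

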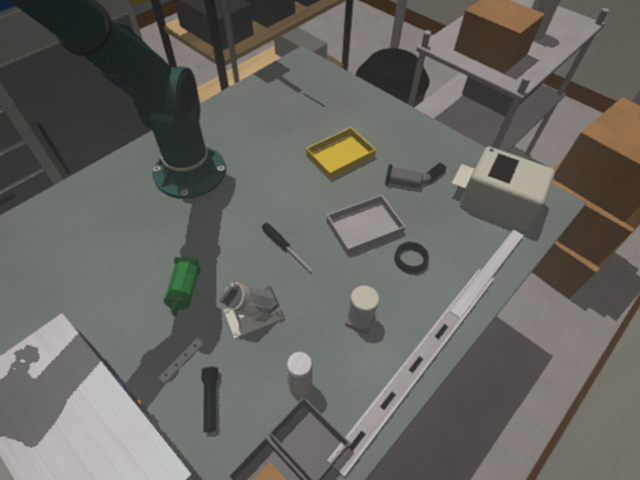

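View pics/side0.png

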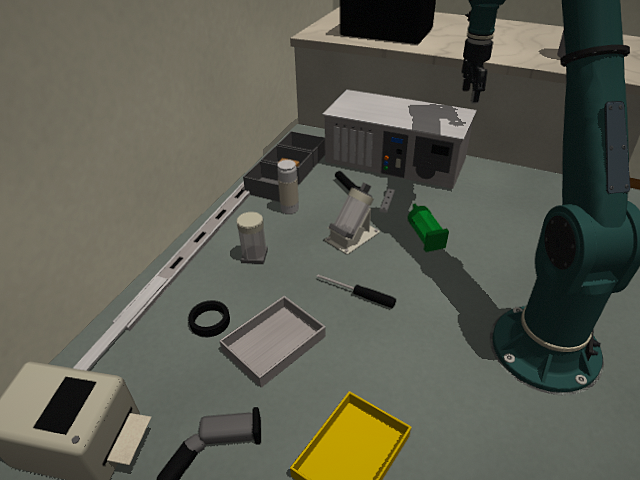

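View pics/wrist0.png

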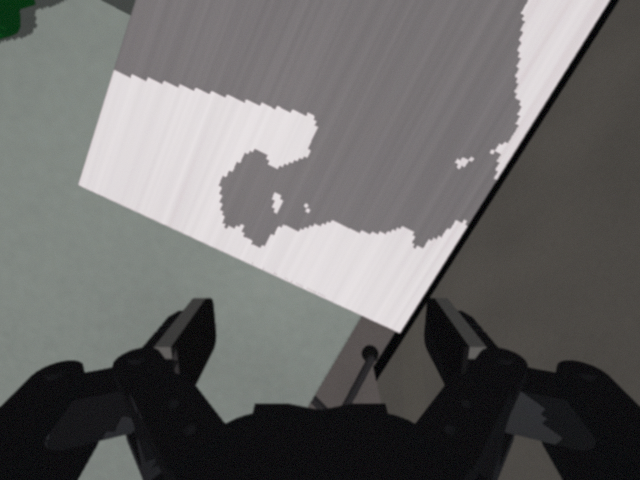

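Scene view: clear tub in white stand at about (250,305), stainless tray at (366,224), yellow look-alike tray at (341,153), green look-alike tub at (183,284), driver at (288,248), spare tub at (363,307). The clear tub in the white stand and the stainless tray fit the description. Next I'll enlarge both.

```bash
cat > h.py <<'E'
import numpy as np, cv2, pickle
from scipy.spatial.transform import Rotation as R
def load(n): return pickle.load(open(n+'.pkl','rb'))
def ray(c,u,v):
    m=c["mtx"]; d=np.array([(u-m[0,2])/m[0,0],(v-m[1,2])/m[1,1]],float); s=d.copy()
    for _ in range(10): s=d/(1+c["k1"]*(s@s))
    return R.from_quat(c["orientation"]).apply([s[0],-s[1],-1.0])   # scaled to unit depth
def pt(c,u,v): return c["xyz"]+ray(c,u,v)*c["range_z"][int(round(v)),int(round(u))]
def onz(c,u,v,z): d=ray(c,u,v); return c["xyz"]+d*(z-c["xyz"][2])/d[2]
def proj(c,p):
    q=R.from_quat(c["orientation"]).inv().apply(np.asarray(p)-c["xyz"]); s=np.stack([q[...,0],-q[...,1]],-1)/(-q[...,2:3])
    s=s*(1+c["k1"]*(s**2).sum(-1,keepdims=True)); m=c["mtx"]
    return s*m[0,0]+np.array([m[0,2],m[1,2]])
def cloud(c):
    m=c["mtx"]; vv,uu=np.mgrid[0:480,0:640]; d=np.stack([(uu-m[0,2])/m[0,0],(vv-m[1,2])/m[1,1]],-1); s=d.copy()
    for _ in range(10): s=d/(1+c["k1"]*(s**2).sum(-1,keepdims=True))
    z=c["range_z"]; p=np.stack([s[...,0]*z,-s[...,1]*z,-z],-1)
    return R.from_quat(c["orientation"]).apply(p.reshape(-1,3)).reshape(480,640,3)+c["xyz"]
E
python3 - <<'E'
from h import *
c=load('scene0');s=load('side0')
a=cv2.resize(c["frame"][265:345,200:300],None,fx=4,fy=4,interpolation=2)
b=cv2.resize(s["frame"][165:265,310:400],None,fx=4,fy=4,interpolation=2)
cv2.imwrite('pics/a1.png',cv2.resize(a,(800,640))[:600] if 0 else a); cv2.imwrite('pics/b1.png',b)
t=cv2.resize(c["frame"][190:260,315:415],None,fx=4,fy=4,interpolation=2);cv2.imwrite('pics/t1.png',t)
E
```

```text
(no output)
```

View pics/a1.png

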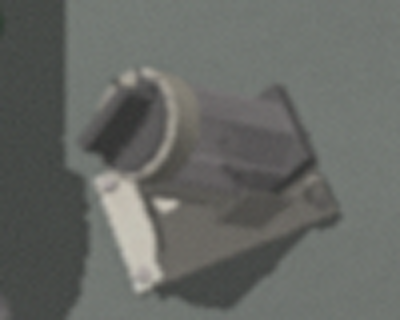

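View pics/b1.png

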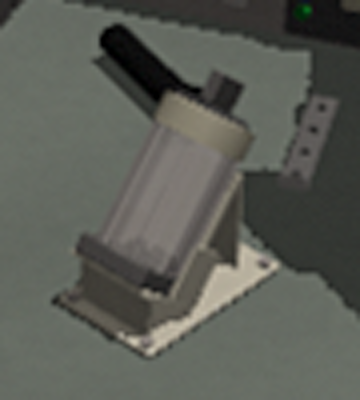

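View pics/t1.png

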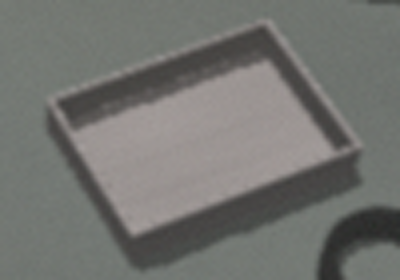

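```bash
python3 - <<'E'
from h import *
c=load('scene0');s=load('side0')
np.set_printoptions(precision=4,suppress=True)
for n,cc,l in (('scene',c,[(95,175),(140,292),(340,215)]),):
    for u,v in l: print(n,onz(cc,200+u/4-.4,265+v/4-.4,.003))
for u,v in [(57,300),(150,355),(280,262)]: print('side',onz(s,310+u/4-.4,165+v/4-.4,.003))
P=cloud(c);Q=cloud(s)
# tray
for u,v in [(50,102),(270,22),(358,150),(133,237)]: print('tray',onz(c,315+u/4-.4,190+v/4-.4,.032))
# lid points cloud z>.08 around tub
for n,X in(('sc',P),('sd',Q)):
    m=(X[...,2]>.05)&(X[...,2]<.25)&(abs(X[...,0]-.6)<.15)&(abs(X[...,1]+.33)<.2)
    print(n,m.sum(),X[m].min(0),X[m].max(0),X[m].mean(0))
E
```

```text
scene [ 0.446  -0.2335  0.003 ]
scene [ 0.5263 -0.2651  0.003 ]
scene [ 0.5763 -0.1461  0.003 ]
side [ 0.5742 -0.1469  0.003 ]
side [ 0.4969 -0.1186  0.003 ]
side [ 0.4512 -0.2423  0.003 ]
tray [0.4437 0.1515 0.032 ]
tray [0.5081 0.3191 0.032 ]
tray [0.6261 0.2689 0.032 ]
tray [0.5624 0.1048 0.032 ]
sc 4894 [ 0.45   -0.53    0.0502] [ 0.7497 -0.1301  0.182 ] [ 0.6016 -0.3799  0.1407]
sd 5621 [ 0.45 -0.53  0.05] [ 0.747  -0.1302  0.1833] [ 0.5839 -0.3992  0.1143]
```

```bash
cat >> h.py <<'E'
def stand(cx=.5117,cy=-.1921,yaw=69.6):
    Rs=R.from_euler('z',yaw,degrees=True); o=np.array([cx,cy,0])
    a=np.radians(40); M=np.array([[np.cos(a),0,-np.sin(a)],[0,1,0],[np.sin(a),0,np.cos(a)]])
    Rt=Rs*R.from_matrix(M); seat=o+Rs.apply([-.015,0,.0856])
    return Rs,o,Rt,seat
E
python3 - <<'E'
from h import *
np.set_printoptions(precision=4,suppress=True)
Rs,o,Rt,seat=stand(); print(seat,Rt.as_matrix())
for n in('scene0','side0'):
    c=load(n);X=cloud(c); L=Rt.inv().apply((X-seat).reshape(-1,3)); I=c["frame"].reshape(-1,3).astype(int)
    m=(abs(L)<[.045,.045,.085]).all(1)&(L[:,2]>-.075)
    for z0,z1 in[(-.072,-.056),(-.05,0),(0,.025),(.03,.046),(.046,.056),(.058,.08)]:
        k=m&(L[:,2]>z0)&(L[:,2]<z1)
        if k.sum()>5: print(n,z0,k.sum(),'x',np.percentile(L[k,0],[2,50,98]),'y',np.percentile(L[k,1],[2,50,98]),'z',np.median(L[k,2]))
    k=m&(L[:,2]>.06); q=L[k][:,:2]; print('bar pts',k.sum(), L[k].max(0))
    w,v=np.linalg.eigh(np.cov(q.T)); print(w**.5,v, q.mean(0))
    print(proj(c,seat+Rt.apply([[0,0,.063],[0,0,.074],[0,0,-.07],[0,0,0]])))
E
```

```text
[ 0.5065 -0.2062  0.0856] [[ 0.267  -0.9373 -0.2241]
 [ 0.718   0.3486 -0.6025]
 [ 0.6428  0.      0.766 ]]
scene0 -0.072 209 x [-0.0434  0.0271  0.039 ] y [-0.0378 -0.0258  0.0268] z -0.06462607635540571
scene0 -0.05 472 x [-0.0242  0.0224  0.039 ] y [-0.0349 -0.0212  0.01  ] z -0.02657001813767622
scene0 0 200 x [-0.0285  0.0282  0.0399] y [-0.0294 -0.0193  0.0122] z 0.01063271158009846
scene0 0.03 357 x [-0.0157  0.0211  0.0402] y [-0.0304 -0.0121  0.0303] z 0.04193054150706354
scene0 0.046 82 x [-0.0114  0.0134  0.0349] y [-0.0239 -0.0038  0.0085] z 0.0494340834292909
scene0 0.058 106 x [-0.0103  0.011   0.0313] y [-0.0063 -0.001   0.0085] z 0.06553124233893767
bar pts 95 [0.032  0.0089 0.07  ]
[0.0031 0.0128] [[ 0.2006 -0.9797]
 [-0.9797 -0.2006]] [0.0113 0.0002]
[[223.9969 297.1452]
 [220.3476 296.5198]
 [263.4973 303.9233]
 [243.7112 300.5261]]
side0 -0.072 224 x [-0.0434  0.0318  0.0409] y [-0.0254  0.0242  0.0406] z -0.06466002325247028
side0 -0.05 558 x [-0.0355  0.0279  0.0404] y [-0.0237  0.0196  0.0357] z -0.025623357969471294
side0 0 255 x [-0.0268  0.0304  0.0416] y [-0.0215  0.0194  0.0326] z 0.011617480211622512
side0 0.03 146 x [-0.0139  0.0316  0.0419] y [-0.0223  0.0135  0.0337] z 0.03738102822844231
side0 0.046 35 x [-0.0099  0.0226  0.033 ] y [0.0015 0.0077 0.0127] z 0.05066246981450742
side0 0.058 32 x [-0.0105  0.0209  0.0317] y [0.0027 0.0077 0.0114] z 0.06240298633013291
bar pts 24 [0.0317 0.0116 0.0664]
[0.0024 0.0145] [[ 0.0976 -0.9952]
 [-0.9952 -0.0976]] [0.016  0.0074]
[[367.4856 185.7728]
 [369.3983 181.8981]
 [344.652  231.9906]
 [356.5998 207.8148]]
```

```bash
python3 - <<'E'
from h import *
np.set_printoptions(precision=4,suppress=True)
Rs,o,Rt,seat=stand()
for n in('scene0','side0'):
    c=load(n);X=cloud(c)
    S=Rs.inv().apply((X-o).reshape(-1,3)).reshape(480,640,3)
    m=(abs(S[...,0])<.12)&(abs(S[...,1])<.1)
    t=m&(S[...,2]<.0015+.0); print(n,'table z',np.median(X[m&(abs(X[...,2])<.004)&((abs(S[...,0])>.075)|(abs(S[...,1])>.05))][:,2]))
    # depth map print of stand-frame in grayscale upsample
    big=cv2.resize(c["frame"],None,fx=1,fy=1)
    k=(abs(S[...,0])<.09)&(abs(S[...,1])<.06)&(S[...,2]>.0015)&(S[...,2]<.008); print('plate x',np.percentile(S[k][:,0],[1,50,99]),'y',np.percentile(S[k][:,1],[1,50,99]),np.median(S[k][:,2]))
    L=Rt.inv().apply((X-seat).reshape(-1,3))
    m=(abs(L)<[.05,.05,.09]).all(1)
    k=m&(abs(L[:,1])<.012)&(L[:,0]>.015)
    # profile: x vs z of upper face
    for z in np.arange(-.085,.08,.006):
        kk=k&(abs(L[:,2]-z)<.003)
        if kk.sum()>2: print(round(z,3),kk.sum(),np.percentile(L[kk,0],[10,50,90]))
E
python3 - <<'E'
from h import *
for n,(x0,y0) in (('scene0',(210,270)),('side0',(315,170))):
    c=load(n); cv2.imwrite(f'pics/{n}z.png',cv2.resize(c["frame"][y0:y0+70,x0:x0+80],None,fx=8,fy=8,interpolation=cv2.INTER_CUBIC))
E
```

```text
scene0 table z 0.00019291144121225123
plate x [-0.0879 -0.029   0.0874] y [-0.0587 -0.0233  0.054 ] 0.00423705396413887
-0.073 9 [0.0369 0.0379 0.0388]
-0.067 12 [0.0367 0.0373 0.0382]
-0.061 12 [0.0373 0.0378 0.0387]
-0.055 8 [0.0367 0.038  0.0398]
-0.049 14 [0.0368 0.0379 0.039 ]
-0.043 14 [0.0371 0.0377 0.0387]
-0.037 10 [0.0367 0.0376 0.0386]
-0.031 15 [0.0363 0.038  0.039 ]
-0.025 13 [0.0369 0.0378 0.039 ]
-0.019 11 [0.0357 0.0378 0.0383]
-0.013 16 [0.0369 0.0379 0.039 ]
-0.007 17 [0.0363 0.0375 0.0385]
-0.001 11 [0.0375 0.0381 0.0386]
0.005 13 [0.037  0.0376 0.0391]
0.011 16 [0.0369 0.0379 0.0391]
0.017 11 [0.0362 0.0379 0.0387]
0.023 9 [0.0387 0.0404 0.041 ]
0.029 16 [0.0375 0.0395 0.0412]
0.035 13 [0.0383 0.0397 0.0406]
0.041 35 [0.0256 0.037  0.0402]
0.047 53 [0.0187 0.0292 0.0353]
0.053 16 [0.0164 0.0257 0.0306]
0.059 15 [0.0193 0.0251 0.031 ]
0.065 31 [0.017  0.0231 0.0298]
side0 table z 0.0014557600365989742
plate x [-0.0887  0.0365  0.0888] y [-0.0577  0.0291  0.0593] 0.0037818610572015183
-0.085 15 [0.0154 0.0192 0.0227]
-0.079 16 [0.0211 0.0243 0.0295]
-0.073 17 [0.0348 0.0369 0.0392]
-0.067 18 [0.0341 0.0368 0.04  ]
-0.061 20 [0.0332 0.0365 0.0394]
-0.055 17 [0.0353 0.0378 0.0396]
-0.049 22 [0.0348 0.0369 0.0388]
-0.043 19 [0.034  0.0373 0.0398]
-0.037 17 [0.0356 0.0388 0.0403]
-0.031 19 [0.0353 0.0376 0.04  ]
-0.025 22 [0.0344 0.0371 0.0396]
-0.019 19 [0.0348 0.0369 0.0397]
-0.013 21 [0.0356 0.0377 0.0395]
-0.007 16 [0.0354 0.0376 0.0392]
-0.001 19 [0.0346 0.0364 0.0396]
0.005 16 [0.0353 0.0369 0.0398]
0.011 20 [0.0359 0.037  0.0387]
0.017 18 [0.0335 0.0367 0.0389]
0.023 16 [0.0362 0.0382 0.0422]
0.029 21 [0.0379 0.0397 0.0417]
0.035 14 [0.0368 0.0385 0.0393]
0.041 12 [0.0342 0.0389 0.0413]
0.047 16 [0.0225 0.031  0.0372]
0.053 11 [0.0192 0.0282 0.0312]
0.059 14 [0.0207 0.0285 0.0314]
0.065 9 [0.0226 0.0266 0.0315]
```

View pics/scene0z.png

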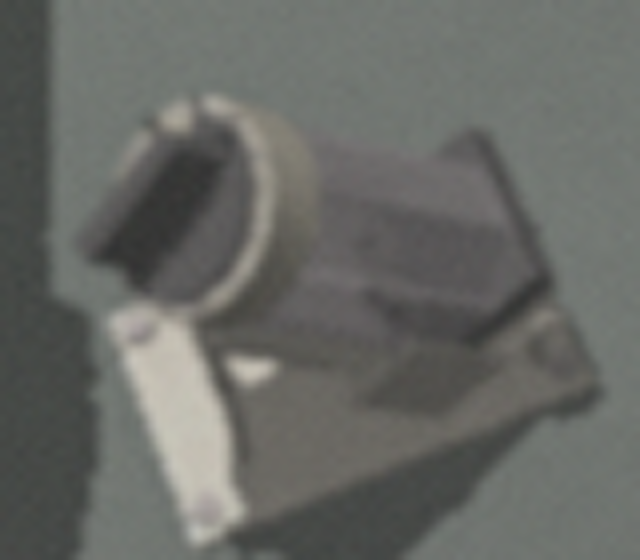

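View pics/side0z.png

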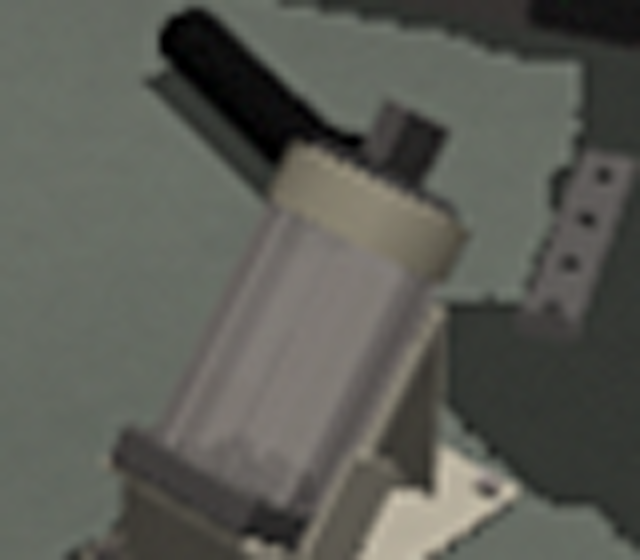

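```bash
python3 - <<'E'
from h import *
np.set_printoptions(precision=4,suppress=True)
Rs,o,Rt,seat=stand()
for n in('scene0','side0'):
    c=load(n);X=cloud(c);L=Rt.inv().apply((X-seat).reshape(-1,3))
    k=(abs(L[:,1]-.0016)<.010)&(abs(L[:,2]+.015)<.035)&(L[:,0]>.03)&(L[:,0]<.045)
    A=np.c_[L[k][:,1:],np.ones(k.sum())]; print(n,'x=a y+b z+c',np.linalg.lstsq(A,L[k,0],rcond=None)[0])
    # disc face points: away from bar
    f=(L[:,2]>.038)&(L[:,2]<.060)&(np.hypot(L[:,0]-.009,L[:,1]-.0016)<.024)
    print('disc z hist',np.histogram(L[f,2],bins=np.arange(.038,.061,.002)))
    for z in np.arange(-.05,.045,.02):
        f=(abs(L[:,2]-z)<.01)&(L[:,0]>.009)&(L[:,0]<.045); print(round(z,2),np.percentile(L[f,1],[1,3,97,99]))
    b=(L[:,2]>.053)&(L[:,2]<.085)&(np.hypot(L[:,0]-.009,L[:,1])<.035); print('bar z',np.histogram(L[b,2],bins=np.arange(.053,.085,.002))[0])
    B=L[b]; print(B[B[:,2]>.062][:,:2].mean(0),cv2.minAreaRect((B[B[:,2]>.062][:,:2]*1000).astype(np.float32)))
E
```

```text
scene0 x=a y+b z+c [0.0243 0.0017 0.0379]
disc z hist (array([ 0,  1, 29, 76, 24, 10, 12, 10, 15, 12, 11]), array([0.038, 0.04 , 0.042, 0.044, 0.046, 0.048, 0.05 , 0.052, 0.054,
       0.056, 0.058, 0.06 ]))
-0.05 [-0.3889 -0.3868  1.2813  1.2848]
-0.03 [-0.2449 -0.2404  1.2791  1.2816]
-0.01 [-0.2397 -0.2388  1.2679  1.2736]
0.01 [-0.2344 -0.2319  1.262   1.2669]
0.03 [-0.0312 -0.0304  1.2554  1.2582]
bar z [16 12 10 13  9 18 38 21  3  0  0  0  0  0  0  0]
[0.0107 0.0003] ((9.713606834411621, 0.7583751678466797), (45.5167236328125, 11.655509948730469), 7.260085105895996)
side0 x=a y+b z+c [ 0.0292 -0.0132  0.0372]
disc z hist (array([0, 0, 4, 6, 6, 7, 7, 6, 5, 8, 8]), array([0.038, 0.04 , 0.042, 0.044, 0.046, 0.048, 0.05 , 0.052, 0.054,
       0.056, 0.058, 0.06 ]))
-0.05 [-0.8929 -0.8895  0.6074  0.6091]
-0.03 [-0.8994 -0.897   0.6113  0.6128]
-0.01 [-0.9065 -0.9037  0.6101  0.6114]
0.01 [-0.9131 -0.909   0.6095  0.6099]
0.03 [-0.9174 -0.9141  0.0338  0.0352]
bar z [4 8 8 8 7 5 8 0 0 0 0 0 0 0 0 0]
[0.0163 0.0074] ((10.72862720489502, 6.768954277038574), (41.9262809753418, 7.592950820922852), 1.9094481468200684)
```

```bash
python3 - <<'E'
import cell; print([d for d in dir(cell) if not d.startswith('__')])
E
cat >> h.py <<'E'
np.set_printoptions(precision=4,suppress=True)
YAW=69.0
def scene_pose(): return stand(.5146,-.1810,YAW)
def T2(o): return R.from_quat(o['ee_rot']),np.array(o['tcp_pos'])
def delta(o,Rt,p):
    R0,p0=T2(o) if isinstance(o,dict) else o
    return R0.inv().apply(p-p0), np.degrees((R0.inv()*Rt).as_rotvec())
def frame(x,z):
    z=np.array(z)/np.linalg.norm(z); x=np.array(x)-np.dot(x,z)*z; x/=np.linalg.norm(x); return R.from_matrix(np.c_[x,np.cross(z,x),z])
E
python3 - <<'E'
from h import *
from cell import *
Rs,o,Rt,seat=scene_pose()
for n in('scene0','side0'):
    c=load(n)
    im=c["frame"].copy()
    print(n,proj(c,seat+Rt.apply([[0,0,.074],[0,0,.048],[.029,0,0],[.029,0,-.07]])))
ob=get_obs(); R0,p0=T2(ob); print(R0.as_matrix(),p0)
# dial: bar dir
th=np.radians(8); xb=Rt.apply([np.cos(th),np.sin(th),0]); zt=Rt.apply([0,0,1])
print('tubz',zt,'barx',xb,'bar',seat+.063*zt)
for s in(1,-1):
    Rg=frame(s*np.cross(zt,xb),-zt)
    for h in (.15,.004): print(s,h,Rg.as_quat(),seat+zt*(.063+h),delta(ob,Rg,seat+zt*(.063+h)))
E
```

```text
['Unreachable', 'get_obs', 'job_done', 'read_camera']
scene0 [[225.0152 293.8975]
 [233.4341 295.4686]
 [256.2492 290.7542]
 [275.574  294.8231]]
side0 [[367.0649 183.9312]
 [362.4764 193.1002]
 [348.354  207.6305]
 [336.0373 232.3256]]
[[ 0.4474 -0.8943 -0.0009]
 [-0.8943 -0.4474  0.0016]
 [-0.0018  0.0001 -1.    ]] [ 0.324  -0.6478  0.2384]
tubz [-0.2304 -0.6001  0.766 ] barx [0.1419 0.7581 0.6365] bar [ 0.4947 -0.2328  0.1339]
1 0.15 [0.1064 0.9337 0.3311 0.0856] [ 0.4602 -0.3228  0.2488] (array([-0.2298, -0.2671, -0.01  ]), array([-14.5504, -47.2941, 123.2064]))
1 0.004 [0.1064 0.9337 0.3311 0.0856] [ 0.4938 -0.2352  0.1369] (array([-0.2929, -0.3364,  0.1019]), array([-14.5504, -47.2941, 123.2064]))
-1 0.15 [ 0.9337 -0.1064  0.0856 -0.3311] [ 0.4602 -0.3228  0.2488] (array([-0.2298, -0.2671, -0.01  ]), array([ 39.3866, -12.1176, -48.3407]))
-1 0.004 [ 0.9337 -0.1064  0.0856 -0.3311] [ 0.4938 -0.2352  0.1369] (array([-0.2929, -0.3364,  0.1019]), array([ 39.3866, -12.1176, -48.3407]))
```

Emit:
jog_arm(series="-0.23 -0.267 -0.03 0 0 0 0; -0.23 -0.267 -0.03 0 0 0 0; -0.23 -0.267 -0.03 0 0 0 0; -0.23 -0.267 -0.03 39.4 -12.1 -48.3 0; -0.23 -0.267 -0.03 39.4 -12.1 -48.3 0; -0.23 -0.267 -0.03 39.4 -12.1 -48.3 0; -0.23 -0.267 -0.03 39.4 -12.1 -48.3 0; -0.23 -0.267 -0.03 39.4 -12.1 -48.3 0; -0.23 -0.267 -0.03 39.4 -12.1 -48.3 0; -0.23 -0.267 -0.03 39.4 -12.1 -48.3 0")

```text
t: 0.98
tcp_pos: [0.4623, -0.3159, 0.2714]
ee_rot: [0.941, -0.195, 0.07, -0.27]
force: [0.0, -0.2, 0.1]
gripper_width: 0.0425
```

```bash
python3 - <<'E'
from h import *
from cell import *
c=read_camera("wrist"); pickle.dump(c,open("wrist1.pkl","wb")); cv2.imwrite("pics/wrist1.png",c["frame"])
ob=get_obs(); print(ob['joint_positions'],ob['tcp_pos'],ob['ee_rot'])
Rs,o,Rt,seat=scene_pose()
print(proj(c,seat+Rt.apply([[0,0,.074],[.0,0,.052],[.032,0,.048],[-.032,0,.048],[0,.032,.048],[0,-.032,.048]])))
X=cloud(c); L=Rt.inv().apply((X-seat).reshape(-1,3))
m=(np.hypot(L[:,0],L[:,1])<.05)&(L[:,2]>.03)&(L[:,2]<.1)
print(np.histogram(L[m,2],bins=np.arange(.03,.1,.002)))
E
```

```text
[ 1.1028  0.4922 -0.4166  1.8835 -0.4219  0.9958  0.5671] [ 0.4599 -0.3234  0.2682] [ 0.9399 -0.1982  0.0702 -0.2688]
[[312.1715 223.8054]
 [311.3862 214.898 ]
 [310.1562 178.4256]
 [312.268  245.6609]
 [275.6192 214.6897]
 [346.6168 212.1225]]
(array([  43,   29,   34,   37,   35,   44,   35,   41,  103, 1151,  245,
       1197,  232,   14,   11,   12,   11,   15,   13,   16,   14,   81,
        462,   42,    0,    0,    0,    0,    0,    0,    0,    0,    0,
          0]), array([0.03 , 0.032, 0.034, 0.036, 0.038, 0.04 , 0.042, 0.044, 0.046,
       0.048, 0.05 , 0.052, 0.054, 0.056, 0.058, 0.06 , 0.062, 0.064,
       0.066, 0.068, 0.07 , 0.072, 0.074, 0.076, 0.078, 0.08 , 0.082,
       0.084, 0.086, 0.088, 0.09 , 0.092, 0.094, 0.096, 0.098]))
```

View pics/wrist1.png

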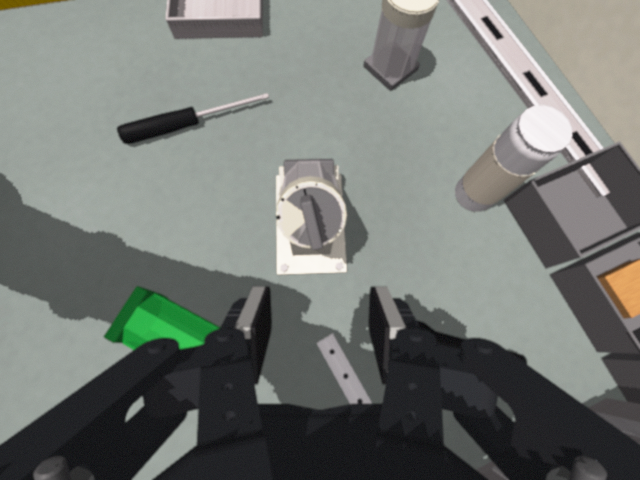

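Wrist view: lid seen face on at (311,214), dial bar from (306,195) to (318,245), light sector on the left (285,215); green tub at (150,325), stand's plate at (311,265). Fit centre and bar angle.

```bash
python3 - <<'E'
from h import *
Rs,o,Rt,seat=scene_pose(); c=load('wrist1')
X=cloud(c); L=Rt.inv().apply((X-seat).reshape(-1,3))
b=(np.hypot(L[:,0],L[:,1])<.035)&(L[:,2]>.071)&(L[:,2]<.08)
print('bar',cv2.minAreaRect((L[b][:,:2]*1000).astype(np.float32)),L[b].mean(0))
w,v=np.linalg.eigh(np.cov(L[b][:,:2].T));print(v[:,1],np.degrees(np.arctan2(v[1,1],v[0,1])))
d=(np.hypot(L[:,0],L[:,1])<.04)&(L[:,2]>.046)&(L[:,2]<.0565)
print('lid',cv2.minEnclosingCircle((L[d][:,:2]*1000).astype(np.float32)),np.percentile(L[d],[1,99],axis=0))
# body upper flat
f=(abs(L[:,1])<.010)&(L[:,2]<.02)&(L[:,2]>-.06)&(L[:,0]>.02)&(L[:,0]<.04)
A=np.c_[L[f][:,1:],np.ones(f.sum())]; print(f.sum(),'x=ay+bz+c',np.linalg.lstsq(A,L[f,0],rcond=None)[0])
g=(abs(L[:,1])<.05)&(L[:,2]<-.056)&(L[:,2]>-.072)&(L[:,0]>.015)&(L[:,0]<.04); print('foot',np.percentile(L[g],[1,99],axis=0))
cv2.imwrite('pics/w1z.png',cv2.resize(c["frame"][150:280,260:370],None,fx=5,fy=5,interpolation=cv2.INTER_CUBIC)[:600])
E
```

```text
bar ((-1.7446479797363281, 0.7245111465454102), (44.26042175292969, 10.071602821350098), 11.626142501831055) [-0.0006  0.0008  0.0748]
[-0.9801 -0.1983] -168.5595243250738
lid ((-1.9353861808776855, 0.7337297201156616), 32.014488220214844) [[-0.0298 -0.0294  0.0473]
 [ 0.0286  0.0304  0.0549]]
319 x=ay+bz+c [0.0071 0.0008 0.0268]
foot [[ 0.0156 -0.0342 -0.071 ]
 [ 0.0271  0.034  -0.0561]]
```

View pics/w1z.png

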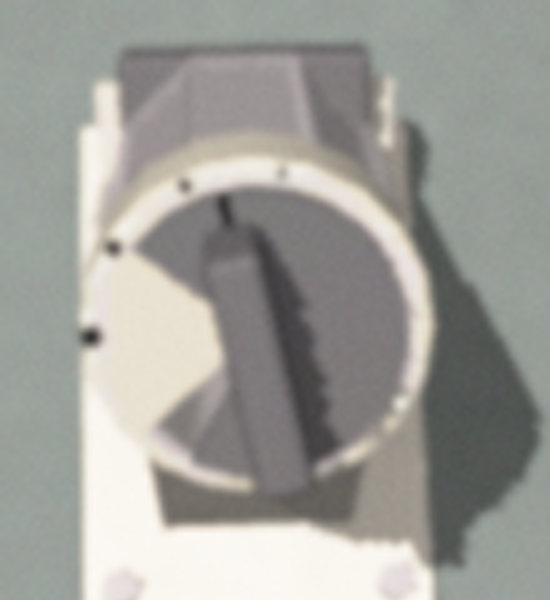

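```bash
cat >> h.py <<'E'
OFF=np.array([-.0018,.0007,.0008])
def tub():
    Rs,o,Rt,seat=scene_pose(); return Rt,seat+Rt.apply(OFF)
E
python3 - <<'E'
from h import *
from cell import *
ob=get_obs(); print(ob['t'],ob['tcp_pos'],abs(ob['qd']).max())
Rt,g=tub(); zt=Rt.apply([0,0,1]); th=np.radians(11.5); xb=Rt.apply([np.cos(th),np.sin(th),0])
Rg=frame(-np.cross(zt,xb),-zt)
for h in (.08,.003): print(h,Rg.as_quat(),g+zt*(.063+h),delta(ob,Rg,g+zt*(.063+h)))
E
```

```text
1.0333 [ 0.4599 -0.3234  0.2682] 0.30632073074525407
0.08 [ 0.9365 -0.0778  0.0957 -0.3284] [ 0.475  -0.2823  0.1946] (array([-0.005 ,  0.0023,  0.0855]), array([  8.0911,  -2.2932, -13.2391]))
0.003 [ 0.9365 -0.0778  0.0957 -0.3284] [ 0.4927 -0.2361  0.1356] (array([-0.0093, -0.0081,  0.1617]), array([  8.0911,  -2.2932, -13.2391]))
```

Emit:
jog_arm(series="-0.005 0.002 0.085 8.1 -2.3 -13.2 0; -0.005 0.002 0.085 8.1 -2.3 -13.2 0; -0.005 0.002 0.085 8.1 -2.3 -13.2 0; -0.005 0.002 0.085 8.1 -2.3 -13.2 0; -0.005 0.002 0.085 8.1 -2.3 -13.2 0; -0.005 0.002 0.085 8.1 -2.3 -13.2 0; -0.005 0.002 0.085 8.1 -2.3 -13.2 0; -0.005 0.002 0.085 8.1 -2.3 -13.2 0; -0.005 0.002 0.085 8.1 -2.3 -13.2 0; -0.005 0.002 0.085 8.1 -2.3 -13.2 0")

```text
t: 1.87
tcp_pos: [0.4755, -0.283, 0.197]
ee_rot: [0.937, -0.082, 0.095, -0.325]
force: [0.6, 0.7, 0.0]
gripper_width: 0.043
```

```bash
python3 - <<'E'
from h import *
from cell import *
ob=get_obs(); print(ob['t'],ob['tcp_pos'],abs(ob['qd']).max(),ob['joint_positions'])
Rt,g=tub(); zt=Rt.apply([0,0,1]); th=np.radians(11.5); xb=Rt.apply([np.cos(th),np.sin(th),0])
Rg=frame(-np.cross(zt,xb),-zt)
for h in (.003,): print(h,delta(ob,Rg,g+zt*(.063+h)))
E
```

```text
1.8667 [ 0.4755 -0.283   0.197 ] 0.011734604551491444 [ 1.1366  0.6455 -0.5188  1.9266 -0.4501  0.9129  0.8274]
0.003 (array([-0.0011,  0.0004,  0.0791]), array([ 0.4519, -0.1327, -0.4025]))
```

Emit:
jog_arm(series="-0.001 0 0.025 0.4 -0.1 -0.4 0; -0.001 0 0.045 0.4 -0.1 -0.4 0; -0.001 0 0.06 0.4 -0.1 -0.4 0; -0.001 0 0.07 0.4 -0.1 -0.4 0; -0.001 0 0.077 0.4 -0.1 -0.4 0; -0.001 0 0.079 0.4 -0.1 -0.4 0; -0.001 0 0.079 0.4 -0.1 -0.4 0; -0.001 0 0.079 0.4 -0.1 -0.4 1; -0.001 0 0.079 0.4 -0.1 -0.4 1; -0.001 0 0.079 0.4 -0.1 -0.4 1", force=25)

```text
t: 2.7
tcp_pos: [0.493, -0.2364, 0.1355]
ee_rot: [0.936, -0.079, 0.096, -0.328]
force: [1.2, 0.8, -0.8]
gripper_width: 0.0092
```

Emit:
jog_arm(series="0 0 0 0 0 0 1; 0 0 0 0 0 0 1; 0 0 0 0 0 -3 1; 0 0 0 0 0 -8 1; 0 0 0 0 0 -13 1; 0 0 0 0 0 -18 1; 0 0 0 0 0 -23 1; 0 0 0 0 0 -28 1; 0 0 0 0 0 -33 1; 0 0 0 0 0 -38 1", force=25)

```text
t: 3.53
tcp_pos: [0.4933, -0.2361, 0.1358]
ee_rot: [0.91, 0.233, 0.199, -0.279]
force: [0.1, -1.7, 2.8]
gripper_width: 0.0093
```

```bash
python3 - <<'E'
from h import *
from cell import *
ob=get_obs(); print(ob['t'],ob['tcp_pos'],ob['joint_positions'],ob['force'],ob['moment'],ob['gripper_width'])
Rt,g=tub(); q=Rt.inv()*T2(ob)[0]; print(q.as_matrix()); print(Rt.inv().apply(ob['tcp_pos']-g), 'mom in tub',Rt.inv().apply(ob['moment']))
c=read_camera("wrist"); cv2.imwrite("pics/wrist2.png",c["frame"])
E
```

```text
3.5333 [ 0.4933 -0.2361  0.1358] [ 1.199   0.786  -0.7287  1.9912 -0.2925  0.7043  1.3341] [ 0.0954 -1.6973  2.784 ] [-0.3587  0.0419 -0.1764] 0.009277483324331362
[[ 0.7625 -0.647   0.0009]
 [-0.647  -0.7625 -0.0014]
 [ 0.0016  0.0005 -1.    ]]
[ 0.0003 -0.0006  0.066 ] mom in tub [-0.1819  0.3498 -0.0777]
```

View pics/wrist2.png

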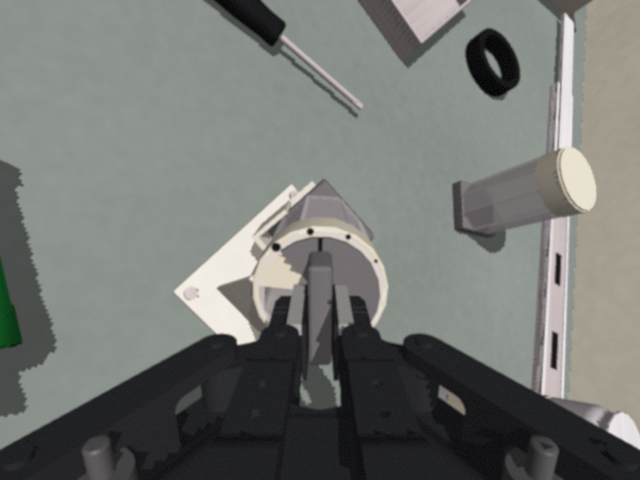

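Jaws hold the bar (width 9.3 mm), the dial moves with them (pointer at (320,240), opening growing). Continuing.

Emit:
jog_arm(series="0 0 0 0 0 -5 1; 0 0 0 0 0 -10 1; 0 0 0 0 0 -15 1; 0 0 0 0 0 -19 1; 0 0 0 0 0 -23 1; 0 0 0 0 0 -26 1; 0 0 0 0 0 -29 1; 0 0 0 0 0 -31 1; 0 0 0 0 0 -33 1; 0 0 0 0 0 -33 1", force=25)

```text
t: 4.42
tcp_pos: [0.4938, -0.2358, 0.1362]
ee_rot: [0.808, 0.48, 0.27, -0.212]
force: [0.7, -1.7, 4.9]
gripper_width: 0.0093
```

```bash
cat > d.py <<'E'
from h import *
from cell import *
ob=get_obs(); print(ob['t'],ob['tcp_pos'],ob['joint_positions'],ob['force'],ob['gripper_width'])
Rt,g=tub(); q=(Rt.inv()*T2(ob)[0]).as_matrix(); print('tool x ang',np.degrees(np.arctan2(q[1,0],q[0,0])),'turned',np.degrees(np.arctan2(q[1,0],q[0,0]))+78.5, 'mom in tub',Rt.inv().apply(ob['moment']))
E
python3 d.py
```

```text
4.4167 [ 0.4938 -0.2358  0.1362] [ 1.2898  0.8484 -0.8826  1.9871 -0.1044  0.6887  1.7196] [ 0.7203 -1.6928  4.8823] 0.00931526998992586
tool x ang -7.566237304857513 turned 70.93376269514249 mom in tub [-0.3204  0.1977 -0.0398]
```

Emit:
jog_arm(series="0 0 0 0 0 -0.5 1; 0 0 0 0 0 -1 1; 0 0 0 0 0 -1.5 1; 0 0 0 0 0 -2 1; 0 0 0 0 0 -2.5 1; 0 0 0 0 0 -3 1; 0 0 0 0 0 -3.5 1; 0 0 0 0 0 -4 1; 0 0 0 0 0 -4 1; 0 0 0 0 0 -4 1", force=25)

```text
t: 5.25
tcp_pos: [0.4939, -0.2358, 0.1362]
ee_rot: [0.791, 0.507, 0.277, -0.202]
force: [0.1, -1.6, 4.5]
gripper_width: 0.009
```

```bash
python3 d.py
```

```text
5.25 [ 0.4939 -0.2358  0.1362] [ 1.2995  0.8565 -0.9003  1.9868 -0.0805  0.6883  1.7648] [ 0.1071 -1.5599  4.5409] 0.009018726909825144
tool x ang -3.6252193936400188 turned 74.87478060635998 mom in tub [-0.2039  0.0765  0.0401]
```

Emit:
jog_arm(series="0 0 0 0 0 -0.5 1; 0 0 0 0 0 -1 1; 0 0 0 0 0 -1.5 1; 0 0 0 0 0 -2 1; 0 0 0 0 0 -2.5 1; 0 0 0 0 0 -3 1; 0 0 0 0 0 -3.5 1; 0 0 0 0 0 -4 1; 0 0 0 0 0 -4 1; 0 0 0 0 0 -4 1", force=25)

```text
t: 6.08
tcp_pos: [0.4939, -0.2358, 0.1362]
ee_rot: [0.773, 0.534, 0.284, -0.192]
force: [0.8, -1.1, 5.9]
gripper_width: 0.0091
```

```bash
python3 d.py;  python3 - <<'E'
from h import *
from cell import *
c=read_camera("wrist"); cv2.imwrite("pics/wrist3.png",cv2.resize(c["frame"][150:400,200:440],None,fx=2.4,fy=2.4))
E
```

```text
6.0833 [ 0.4939 -0.2358  0.1362] [ 1.3095  0.8652 -0.9185  1.9864 -0.0561  0.6883  1.8105] [ 0.8487 -1.0915  5.8936] 0.009100517473325357
tool x ang 0.378204892421766 turned 78.87820489242176 mom in tub [-0.2845  0.0499 -0.0601]
```

View pics/wrist3.png

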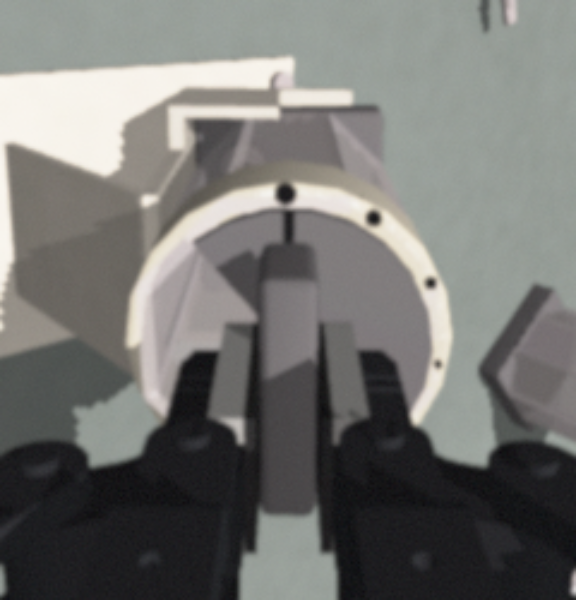

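Emit:
jog_arm(series="0 0 0 0 0 -0.5 1; 0 0 0 0 0 -1 1; 0 0 0 0 0 -1.5 1; 0 0 0 0 0 -2 1; 0 0 0 0 0 -2.5 1; 0 0 0 0 0 -3 1; 0 0 0 0 0 -3.5 1; 0 0 0 0 0 -4 1; 0 0 0 0 0 -4 1; 0 0 0 0 0 -4 1", force=25)

```text
t: 6.97
tcp_pos: [0.4931, -0.2354, 0.1364]
ee_rot: [0.754, 0.56, 0.29, -0.184]
force: [-1.1, -2.1, 8.2]
gripper_width: 0.0091
```

```bash
python3 d.py;  python3 - <<'E'
from h import *
from cell import *
c=read_camera("wrist"); cv2.imwrite("pics/wrist4.png",cv2.resize(c["frame"][150:400,200:440],None,fx=2.4,fy=2.4))
E
```

```text
6.9667 [ 0.4931 -0.2354  0.1364] [ 1.3197  0.8738 -0.9364  1.9865 -0.0325  0.6906  1.8553] [-1.1055 -2.0633  8.1743] 0.009105966257150032
tool x ang 4.265315657343879 turned 82.76531565734388 mom in tub [ 0.1671 -0.1364 -0.3065]
```

View pics/wrist4.png

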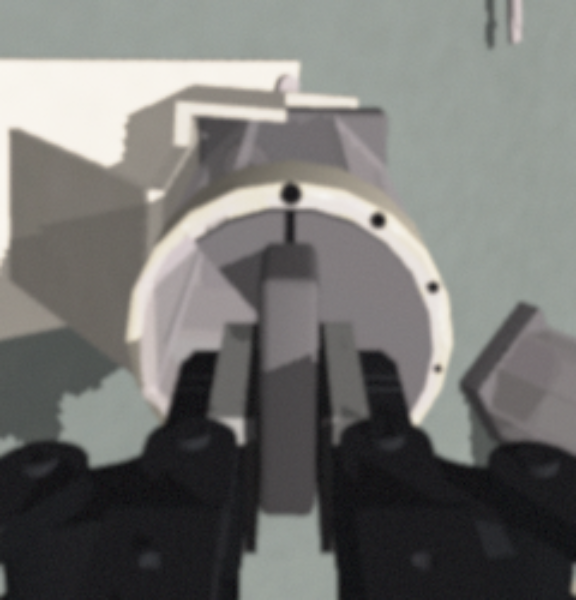

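The moment jumped to -0.31 N m with the pointer on the big dot: stop reached. Release and back away.

Emit:
jog_arm(series="0 0 0 0 0 0 0.3; 0 0 0 0 0 0 0.1; 0 0 0 0 0 0 0; 0 0 0 0 0 0 0; 0 0 -0.02 0 0 0 0; 0 0 -0.05 0 0 0 0; 0 0 -0.09 0 0 0 0; 0 0 -0.125 0 0 0 0; 0 0 -0.15 0 0 0 -1; 0 0 -0.15 0 0 0 -1", force=25)

```text
t: 7.85
tcp_pos: [0.4592, -0.3311, 0.2528]
ee_rot: [0.755, 0.56, 0.29, -0.178]
force: [0.4, -1.2, -0.3]
gripper_width: 0.0655
```

```bash
python3 - <<'E'
from h import *
from cell import *
ob=get_obs(); print(ob['t'],ob['tcp_pos'],ob['ee_rot'],ob['joint_positions'])
c=read_camera("wrist"); pickle.dump(c,open("wrist5.pkl","wb"));cv2.imwrite("pics/wrist5.png",c["frame"])
Rt,g=tub();X=cloud(c); L=Rt.inv().apply((X-g).reshape(-1,3))
b=(np.hypot(L[:,0],L[:,1])<.035)&(L[:,2]>.071)&(L[:,2]<.08)
print('bar',cv2.minAreaRect((L[b][:,:2]*1000).astype(np.float32)))
d=(np.hypot(L[:,0],L[:,1])<.04)&(L[:,2]>.046)&(L[:,2]<.0565)
print('lid',cv2.minEnclosingCircle((L[d][:,:2]*1000).astype(np.float32)))
f=(abs(L[:,1])<.010)&(L[:,2]<.02)&(L[:,2]>-.06)&(L[:,0]>.02)&(L[:,0]<.04)
A=np.c_[L[f][:,1:],np.ones(f.sum())]; print(f.sum(),'x=ay+bz+c',np.linalg.lstsq(A,L[f,0],rcond=None)[0])
# tub grasp
for s in(1,-1):
  ap=Rt.apply([-np.cos(np.radians(15)),0,np.sin(np.radians(15))])
  Rg=frame(s*Rt.apply([0,1,0]),ap)
  pg=g+.011*ap
  for back in(.12,0): print(s,back,ap,Rg.as_quat(),pg-back*ap,delta(ob,Rg,pg-back*ap))
E
```

```text
7.85 [ 0.4592 -0.3311  0.2528] [ 0.7551  0.5603  0.2899 -0.1785] [ 1.4898  0.7564 -1.0026  1.8224 -0.0712  1.0154  1.9057]
bar ((-0.18077516555786133, 0.13387107849121094), (43.769775390625, 10.007712364196777), 89.639404296875)
lid ((-0.2444266825914383, -0.009164352901279926), 31.859132766723633)
0 x=ay+bz+c [0. 0. 0.]
1 0.12 [-0.3248 -0.8461 -0.4226] [ 0.1537  0.8293 -0.5283 -0.0979] [ 0.5433 -0.1043  0.1311] (array([0.1079, 0.0032, 0.2483]), array([ 82.7704, -76.191 , -59.2573]))
1 0 [-0.3248 -0.8461 -0.4226] [ 0.1537  0.8293 -0.5283 -0.0979] [ 0.5043 -0.2058  0.0804] (array([-0.0078, -0.0053,  0.2176]), array([ 82.7704, -76.191 , -59.2573]))
-1 0.12 [-0.3248 -0.8461 -0.4226] [ 0.8293 -0.1537 -0.0979  0.5283] [ 0.5433 -0.1043  0.1311] (array([0.1079, 0.0032, 0.2483]), array([-77.1574, -83.8203,  63.9874]))
-1 0 [-0.3248 -0.8461 -0.4226] [ 0.8293 -0.1537 -0.0979  0.5283] [ 0.5043 -0.2058  0.0804] (array([-0.0078, -0.0053,  0.2176]), array([-77.1574, -83.8203,  63.9874]))
```

View pics/wrist5.png

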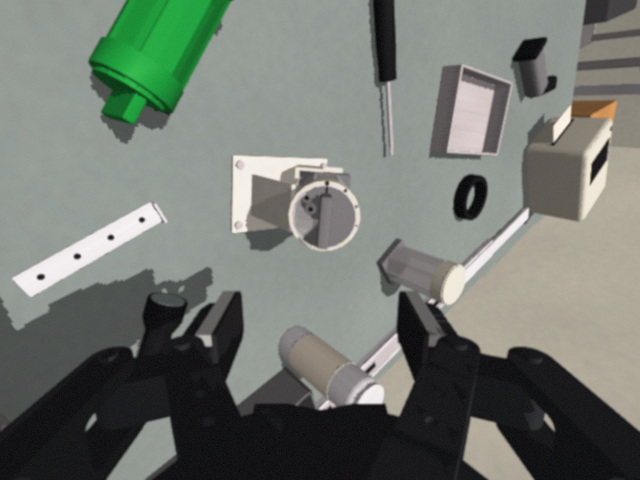

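```bash
cat > kin.py <<'E'
from h import *
from scipy.optimize import least_squares
import itertools
Q=np.array([[1.01349755,0.59214077,0.04828035,1.60983238,-0.03329145,0.94269757,-0.03372011],
[1.1366,0.6455,-0.5188,1.9266,-0.4501,0.9129,0.8274],
[1.199,0.786,-0.7287,1.9912,-0.2925,0.7043,1.3341],
[1.3095,0.8652,-0.9185,1.9864,-0.0561,0.6883,1.8105],
[1.4898,0.7564,-1.0026,1.8224,-0.0712,1.0154,1.9057]])
P=np.array([[0.32397952,-0.64767469,0.23812104],[0.4755,-0.283,0.197],[0.4933,-0.2361,0.1358],[0.4939,-0.2358,0.1362],[0.4592,-0.3311,0.2528]])
O=np.array([[0.85071,-0.52563,-0.0009986,-0.00054],[.937,-.082,.095,-.325],[.91,.233,.199,-.279],[.773,.534,.284,-.192],[0.7551,0.5603,0.2899,-0.1785]])
def orient(x,s,q):
    r=R.from_euler('z',x[0]+s[0]*q[0])
    for i,ax in enumerate('yzyzyz'):
        r=r*R.from_euler(ax,s[i+1]*q[i+1]+x[i+1])
    return r
if __name__=='__main__':
    res=[]
    for s in itertools.product([1,-1],repeat=4):
        S=[s[0],1,s[1],1,s[2],1,s[3]]
        for o1 in (0,1.57,3.14,-1.57):
          for o7 in (0,1.57,3.14,-1.57):
            f=lambda x: np.concatenate([((orient([x[0],0,0,0,0,0,x[1]],S,q).inv()*R.from_quat(o)).as_rotvec()) for q,o in zip(Q,O)])
            l=least_squares(f,[o1,o7]); res.append((l.cost,S,l.x))
    res.sort(key=lambda r:r[0])
    for r in res[:6]: print(r)
E
python3 kin.py
```

```text
(np.float64(2.543027020591831e-06), [-1, 1, -1, 1, -1, 1, -1], array([-0.0005,  3.1412]))
(np.float64(2.5430270205918853e-06), [-1, 1, -1, 1, -1, 1, -1], array([-0.0005, -3.142 ]))
(np.float64(2.543027020591931e-06), [-1, 1, -1, 1, -1, 1, -1], array([-0.0005, -3.142 ]))
(np.float64(2.543027020592047e-06), [-1, 1, -1, 1, -1, 1, -1], array([-0.0005,  3.1412]))
(np.float64(2.5430270205921644e-06), [-1, 1, -1, 1, -1, 1, -1], array([-0.0005,  3.1412]))
(np.float64(2.5430270205922846e-06), [-1, 1, -1, 1, -1, 1, -1], array([-0.0005,  3.1412]))
```

```bash
cat > kin2.py <<'E'
from kin import *
S=np.array([-1,1,-1,1,-1,1,-1]); X0=np.array([0,0,0,0,0,0,np.pi])
Q2=np.vstack([Q,[1.2898,0.8484,-0.8826,1.9871,-0.1044,0.6887,1.7196],[1.2995,0.8565,-0.9003,1.9868,-0.0805,0.6883,1.7648],[1.3197,0.8738,-0.9364,1.9865,-0.0325,0.6906,1.8553]])
P2=np.vstack([P,[0.4938,-0.2358,0.1362],[0.4939,-0.2358,0.1362],[0.4931,-0.2354,0.1364]])
def chain(q):
    r=R.identity(); out=[]
    for i,ax in enumerate('zyzyzyz'):
        r=r*R.from_euler(ax,S[i]*q[i]+X0[i]); out.append(r.as_matrix())
    return out
# offsets: base z fixed ~; after j2/j3 combined: vector in frame3 (upper arm), frame4 , frame5, frame6, frame7
def rows(q):
    M=chain(q); return np.hstack([np.array([[0],[0],[1.]]),M[0][:,1:2],M[2][:,[0,1,2]],M[4][:,[0,1,2]],M[6][:,[2]],M[5][:,[0,1]]])
A=np.vstack([rows(q) for q in Q2]); b=P2.ravel()
prior=np.array([.365,0,0,0,.4,0,0,.4,.25,0,0]); lam=.003
def fit():
    AA=np.vstack([A,lam*np.eye(A.shape[1])]); bb=np.r_[b,lam*prior]
    return np.linalg.lstsq(AA,bb,rcond=None)[0]
x=fit()
def fk(q):
    return R.from_matrix(chain(q)[6]), rows(q)@x
LO=np.array([-2.69,-.47,-1.27,.19,-1.53,.08,-3.09]);HI=np.array([2.69,2.24,1.36,2.51,4.68,2.07,3.09])
def ik(Rg,p,q0,reg=.02):
    def f(q):
        r,pp=fk(q); return np.r_[(pp-p)*5,(r.inv()*Rg).as_rotvec(),reg*(q-q0)]
    l=least_squares(f,np.clip(q0,LO+.03,HI-.03),bounds=(LO+.02,HI-.02)); r,pp=fk(l.x)
    return l.x,np.linalg.norm(pp-p),np.degrees((r.inv()*Rg).magnitude())
if __name__=='__main__':
    print(x,'resid mm',np.abs(A@x-b).max()*1000)
E
python3 kin2.py
```

```text
[ 0.2946 -0.0209 -0.0001 -0.0241  0.6239  0.0001 -0.0001  0.4645  0.301
 -0.     -0.0001] resid mm 0.07855082833113647
```

```bash
cat > plan.py <<'E'
from kin2 import *
Rt,g=tub()
qn=np.array([1.4898,0.7564,-1.0026,1.8224,-0.0712,1.0154,1.9057])
rng=np.random.default_rng(0)
def sols(Rg,p,n=40,q0=None):
    out=[]
    for i in range(n):
        q0_=LO+(HI-LO)*rng.random(7) if i else qn
        q,e,a=ik(Rg,p,q0_,reg=1e-3)
        if e<.002 and a<.5:
            if not any(np.abs(q-o).max()<.3 for o in out): out.append(q)
    return out
if __name__=='__main__':
  for ang in (15,0,30):
   a=np.radians(ang)
   for s in(1,-1):
    ap=Rt.apply([-np.cos(a),0,np.sin(a)]); Rg=frame(s*Rt.apply([0,1,0]),ap); pg=g+.011*ap
    ss=sols(Rg,pg)
    print(ang,s,len(ss))
    for q in sorted(ss,key=lambda q:-np.minimum(q-LO,HI-q).min())[:6]: print(q,'margin',np.minimum(q-LO,HI-q).min().round(2),'dist',np.abs(q-qn).max().round(2))
E
python3 plan.py
```

```text
15 1 6
[-0.1694  0.9425  0.0191  1.9884  0.9684  1.2344  1.7721] margin 0.52 dist 1.66
[-0.6863  1.1791  0.8163  2.0111  0.3619  0.7516  2.381 ] margin 0.5 dist 2.18
[ 0.2743  1.0403 -0.6252  1.9677  1.1917  1.7068  1.5658] margin 0.36 dist 1.26
[-0.8395  1.4411  1.1653  2.0166 -0.2456  0.7016  2.9942] margin 0.1 dist 2.33
[ 0.4591  1.1871 -0.9353  1.9599  1.2879  1.9921  1.4866] margin 0.08 dist 1.36
[-0.8713  1.5495  1.2819  2.0176 -0.4625  0.7469 -3.07  ] margin 0.02 dist 4.98
15 -1 7
[-0.0198  0.9473 -0.1929  1.9813  1.05    1.3788 -1.4478] margin 0.53 dist 3.35
[-0.2727  0.9544  0.1665  1.9932  0.9019  1.1373 -1.3043] margin 0.52 dist 3.21
[-0.5032  1.0343  0.5088  2.0036  0.6896  0.9196 -1.0916] margin 0.51 dist 3.0
[ 0.201   1.0048 -0.5134  1.971   1.1567  1.6159 -1.5453] margin 0.45 dist 3.45
[-0.7616  1.2795  0.967   2.0139  0.1256  0.7011 -0.522 ] margin 0.39 dist 2.43
[-0.8467  1.4618  1.1882  2.0168 -0.2895  0.7078 -0.1031] margin 0.17 dist 2.34
0 1 7
[ 0.3994  0.9522 -0.7236  2.0158  1.1992  1.5126  1.6321] margin 0.49 dist 1.27
[-0.0164  0.8255 -0.1116  2.0348  0.9845  
[... 1037 characters left out ...]
1.9579  0.2321  0.8373  2.4845] margin 0.38 dist 2.29
[ 0.1762  1.1382 -0.5216  1.9145  1.1749  1.8831  1.515 ] margin 0.19 dist 1.31
[-0.8839  1.6115  1.1801  1.9606 -0.1075  0.8066  2.8324] margin 0.18 dist 2.37
30 -1 6
[-0.3801  1.1005  0.2735  1.9404  0.8784  1.2737 -1.3243] margin 0.57 dist 3.23
[-0.6015  1.211   0.6085  1.9501  0.6597  1.0398 -1.0974] margin 0.56 dist 3.0
[-0.1299  1.0677 -0.0819  1.9287  1.0306  1.5329 -1.4812] margin 0.54 dist 3.39
[-0.8149  1.4564  1.0002  1.9583  0.1968  0.8297 -0.621 ] margin 0.36 dist 2.53
[-0.8949  1.6456  1.2167  1.9609 -0.1723  0.8108 -0.2429] margin 0.14 dist 2.38
[ 0.2711  1.1904 -0.667   1.9103  1.2186  2.0128 -1.67  ] margin 0.06 dist 3.58
```

```bash
cat > sim.py <<'E'
from plan import *
def track(q,wps,n=14,null=0):
    from scipy.spatial.transform import Slerp
    R0,p0=fk(q); path=[]
    for Rg,p in wps:
        sl=Slerp([0,1],R.concatenate([R0,Rg]))
        for t in np.linspace(0,1,n)[1:]:
            q,e,a=ik(sl(t),p0+(p-p0)*t,q,reg=.01); path.append((q,e*1000,a))
        R0,p0=Rg,p
    return path
if __name__=='__main__':
    a=np.radians(15)
    ap=Rt.apply([-np.cos(a),0,np.sin(a)]); Rg=frame(Rt.apply([0,1,0]),ap); pg=g+.011*ap
    qq=qn
    R0,p0=fk(qn)
    from scipy.spatial.transform import Slerp
    sl=Slerp([0,1],R.concatenate([R0,Rg])); print('mid approach',[sl(t).as_matrix()[:,2] for t in(.25,.5,.75)])
    mid=(sl(.5),np.array([.53,-.06,.34]))
    for pth in ([mid,(Rg,pg-.12*ap),(Rg,pg)],):
        tr=track(qn,pth)
        for q,e,an in tr[::3]: print(q,round(e,2),round(an,2))
    ob=(R0,p0); print('wp1',delta(ob,*mid)); print('final',delta(ob,Rg,pg-.12*ap))
E
python3 sim.py
```

```text
mid approach [array([-0.1496,  0.3492, -0.925 ]), array([-0.4157, -0.0554, -0.9078]), array([-0.4806, -0.4981, -0.7217])]
[ 1.4358  0.7208 -0.9973  1.8252 -0.0382  1.0366  1.8816] 0.0 0.0
[ 1.2558  0.6321 -0.9809  1.8199  0.0646  1.1179  1.7982] 0.0 0.0
[ 1.0518  0.5783 -0.9654  1.7922  0.1717  1.2318  1.7044] 0.0 0.0
[ 0.8314  0.5641 -0.9515  1.742   0.2764  1.3808  1.6143] 0.0 0.0
[ 0.6053  0.5862 -0.9375  1.6717  0.3719  1.5601  1.545 ] 0.0 0.0
[ 0.483   0.6722 -0.8897  1.6964  0.5379  1.6325  1.561 ] 0.0 0.0
[ 0.3719  0.7627 -0.8379  1.7348  0.6974  1.6953  1.5773] 0.0 0.0
[ 0.2707  0.8597 -0.7801  1.7823  0.8524  1.7511  1.5907] 0.0 0.0
[ 0.1787  0.9651 -0.7141  1.8337  1.0042  1.8032  1.6003] 0.0 0.0
[ 0.1696  1.0071 -0.6824  1.8718  1.0732  1.8022  1.5962] 0.0 0.0
[ 0.199   1.0153 -0.67    1.9013  1.1032  1.776   1.5869] 0.0 0.0
[ 0.2284  1.0245 -0.6562  1.9283  1.1353  1.7508  1.578 ] 0.0 0.0
[ 0.2579  1.0348 -0.6412  1.9527  1.1694  1.7267  1.5696] 0.0 0.0
wp1 (array([ 0.2714, -0.0115,  0.111 ]), array([ 41.3841, -38.095 , -29.63  ]))
final (array([0.108 , 0.0032, 0.2483]), array([ 82.7681, -76.19  , -59.2599]))
```

Emit:
jog_arm(series="0.271 -0.012 0.111 41.4 -38.1 -29.6 -1; 0.271 -0.012 0.111 41.4 -38.1 -29.6 -1; 0.271 -0.012 0.111 41.4 -38.1 -29.6 -1; 0.271 -0.012 0.111 41.4 -38.1 -29.6 -1; 0.271 -0.012 0.111 41.4 -38.1 -29.6 -1; 0.271 -0.012 0.111 41.4 -38.1 -29.6 -1; 0.271 -0.012 0.111 41.4 -38.1 -29.6 -1; 0.271 -0.012 0.111 41.4 -38.1 -29.6 -1; 0.271 -0.012 0.111 41.4 -38.1 -29.6 -1; 0.271 -0.012 0.111 41.4 -38.1 -29.6 -1")

```text
t: 8.73
tcp_pos: [0.5261, -0.0475, 0.337]
ee_rot: [0.524, 0.823, -0.14, -0.166]
force: [0.9, 0.4, -0.5]
gripper_width: 0.0856
```

```bash
cat > nxt.py <<'E'
from plan import *
from cell import *
ob=get_obs(); print(ob['t'],ob['tcp_pos'],ob['joint_positions'],'qd',abs(ob['qd']).max(),'w',ob['gripper_width'],'f',ob['force'])
a=np.radians(15)
ap=Rt.apply([-np.cos(a),0,np.sin(a)]); Rg=frame(Rt.apply([0,1,0]),ap); pg=g+.011*ap
for b in(.12,.06,0): print(b,delta(ob,Rg,pg-b*ap))
E
python3 nxt.py
```

```text
8.7333 [ 0.5261 -0.0475  0.337 ] [ 0.5903  0.5873 -0.9419  1.6827  0.365   1.5545  1.5471] qd 0.0996857451928355 w 0.08555164920406526 f [ 0.8726  0.4409 -0.5064]
0.12 (array([-0.0846,  0.0741,  0.1824]), array([ 41.5096, -37.6948, -28.2273]))
0.06 (array([-0.1263,  0.0476,  0.2165]), array([ 41.5096, -37.6948, -28.2273]))
0 (array([-0.168 ,  0.0212,  0.2505]), array([ 41.5096, -37.6948, -28.2273]))
```

Emit:
jog_arm(series="-0.085 0.074 0.182 41.5 -37.7 -28.2 -1; -0.085 0.074 0.182 41.5 -37.7 -28.2 -1; -0.085 0.074 0.182 41.5 -37.7 -28.2 -1; -0.085 0.074 0.182 41.5 -37.7 -28.2 -1; -0.085 0.074 0.182 41.5 -37.7 -28.2 -1; -0.085 0.074 0.182 41.5 -37.7 -28.2 -1; -0.085 0.074 0.182 41.5 -37.7 -28.2 -1; -0.085 0.074 0.182 41.5 -37.7 -28.2 -1; -0.085 0.074 0.182 41.5 -37.7 -28.2 -1; -0.085 0.074 0.182 41.5 -37.7 -28.2 -1")

```text
t: 9.57
tcp_pos: [0.5403, -0.1114, 0.1296]
ee_rot: [0.156, 0.828, -0.529, -0.103]
force: [0.0, 0.3, -0.1]
gripper_width: 0.0855
```

```bash
python3 nxt.py; python3 - <<'E'
from h import *
from cell import *
c=read_camera("wrist"); pickle.dump(c,open("wrist6.pkl","wb"));cv2.imwrite("pics/wrist6.png",c["frame"])
Rt,g=tub();X=cloud(c); L=Rt.inv().apply((X-g).reshape(-1,3))
f=(abs(L[:,1])<.010)&(L[:,2]<.02)&(L[:,2]>-.05)&(L[:,0]>.015)&(L[:,0]<.045)
A=np.c_[L[f][:,1:],np.ones(f.sum())]; print(f.sum(),'x=ay+bz+c',np.linalg.lstsq(A,L[f,0],rcond=None)[0])
k=(L[:,2]<.015)&(L[:,2]>-.03)&(L[:,0]>.0)&(L[:,0]<.035)&(abs(L[:,1])<.06);print('body y',np.percentile(L[k,1],[1,99]))
k=(L[:,2]<-.057)&(L[:,2]>-.068)&(L[:,0]>.022)&(L[:,0]<.035)&(abs(L[:,1])<.06);print('foot y',np.percentile(L[k,1],[1,99]))
k=(L[:,2]<.046)&(L[:,2]>.03)&(L[:,0]>.005)&(L[:,0]<.035)&(abs(L[:,1])<.06);print('lid y',np.percentile(L[k,1],[1,99]))
E
```

```text
9.5667 [ 0.5403 -0.1114  0.1296] [ 0.1433  0.994  -0.6574  1.8546  1.0449  1.7979  1.6154] qd 0.05576037435412452 w 0.08547859383422386 f [ 0.0002  0.3068 -0.0832]
0.12 (array([-0.0001,  0.0019, -0.0077]), array([-0.225 , -0.6692,  0.0441]))
0.06 (array([-0.0008,  0.0021,  0.0523]), array([-0.225 , -0.6692,  0.0441]))
0 (array([-0.0015,  0.0024,  0.1123]), array([-0.225 , -0.6692,  0.0441]))
3737 x=ay+bz+c [0.0092 0.0004 0.0289]
body y [-0.0288  0.0276]
foot y [-0.0295  0.0271]
lid y [-0.0298  0.0293]
```

View pics/wrist6.png

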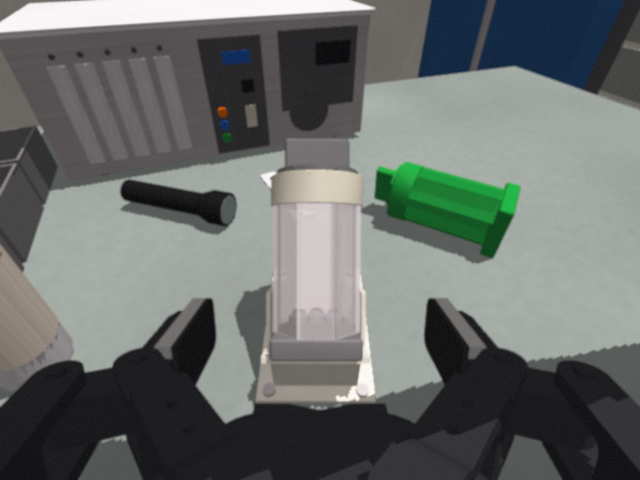

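Clean view: tub dead ahead at (316,260), nuts visible at its foot (320,320), bar now crosswise. Moving in and gripping.

Emit:
jog_arm(series="-0.002 0.002 0.03 -0.2 -0.7 0 -1; -0.002 0.002 0.055 -0.2 -0.7 0 -1; -0.002 0.002 0.075 -0.2 -0.7 0 -1; -0.002 0.002 0.09 -0.2 -0.7 0 -1; -0.002 0.002 0.1 -0.2 -0.7 0 -1; -0.002 0.002 0.107 -0.2 -0.7 0 -1; -0.002 0.002 0.111 -0.2 -0.7 0 -1; -0.002 0.002 0.112 -0.2 -0.7 0 -1; -0.002 0.002 0.112 -0.2 -0.7 0 -1; -0.002 0.002 0.112 -0.2 -0.7 0 -1")

```text
t: 10.45
tcp_pos: [0.5089, -0.2059, 0.084]
ee_rot: [0.157, 0.829, -0.528, -0.094]
force: [-0.5, -0.6, 0.8]
gripper_width: 0.0855
```

```bash
python3 nxt.py; python3 - <<'E'
from h import *
from cell import *
c=read_camera("wrist"); cv2.imwrite("pics/wrist7.png",c["frame"])
E
```

```text
10.45 [ 0.5089 -0.2059  0.084 ] [ 0.2613  1.0266 -0.6043  1.9609  1.1853  1.6897  1.5743] qd 0.002888551891050868 w 0.08550274099067857 f [-0.4987 -0.5556  0.7817]
0.12 (array([ 0.0041,  0.0029, -0.1171]), array([ 0.1792,  0.0914, -0.5616]))
0.06 (array([ 0.0042,  0.0027, -0.0571]), array([ 0.1792,  0.0914, -0.5616]))
0 (array([0.0043, 0.0025, 0.0029]), array([ 0.1792,  0.0914, -0.5616]))
```

View pics/wrist7.png

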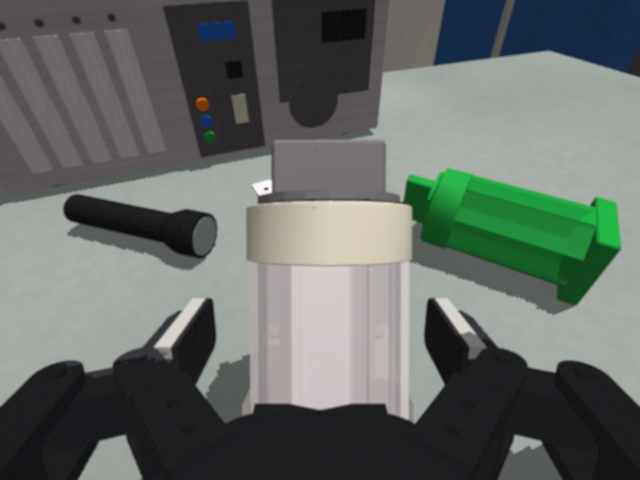

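Emit:
jog_arm(series="0.0037 0.0025 0.003 0.2 0 -0.5 -1; 0.0037 0.0025 0.003 0.2 0 -0.5 -1; 0.0037 0.0025 0.003 0.2 0 -0.5 -1; 0.0037 0.0025 0.003 0.2 0 -0.5 0; 0.0037 0.0025 0.003 0.2 0 -0.5 0.5; 0.0037 0.0025 0.003 0.2 0 -0.5 1; 0.0037 0.0025 0.003 0.2 0 -0.5 1; 0.0037 0.0025 0.003 0.2 0 -0.5 1; 0.0037 0.0025 0.003 0.2 0 -0.5 1; 0.0037 0.0025 0.003 0.2 0 -0.5 1", force=70)

```text
t: 11.33
tcp_pos: [0.5045, -0.2069, 0.0805]
ee_rot: [0.154, 0.829, -0.529, -0.097]
force: [1.0, 2.6, 1.9]
gripper_width: 0.0572
```

```bash
python3 nxt.py; python3 - <<'E'
from h import *
from cell import *
print(get_obs()['ee_rot'])
c=read_camera("wrist"); cv2.imwrite("pics/wrist8.png",c["frame"])
E
```

```text
11.3333 [ 0.5045 -0.2069  0.0805] [ 0.2611  1.0329 -0.602   1.9687  1.1871  1.6887  1.5711] qd 0.0022890398585340447 w 0.05716400371284226 f [1.031  2.553  1.8574]
0.12 (array([ 0.0004,  0.0003, -0.1208]), array([-0.0793,  0.0485, -0.0627]))
0.06 (array([ 0.0004,  0.0004, -0.0608]), array([-0.0793,  0.0485, -0.0627]))
0 (array([ 0.0005,  0.0004, -0.0008]), array([-0.0793,  0.0485, -0.0627]))
[ 0.1539  0.8289 -0.529  -0.0974]
```

View pics/wrist8.png

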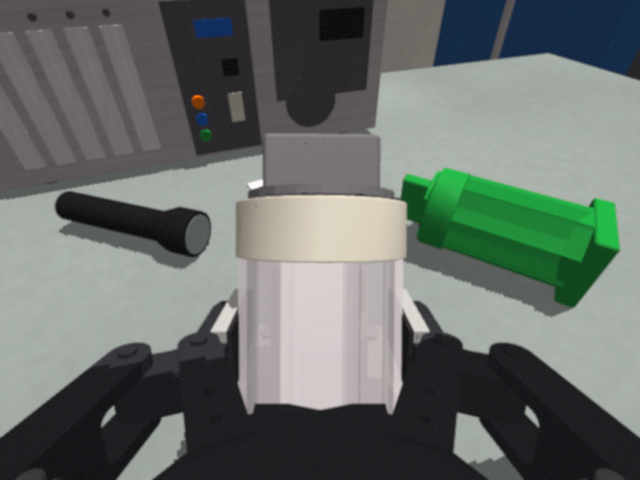

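```bash
cat > pour.py <<'E'
from sim import *
qc=np.array([0.2611,1.0329,-0.602,1.9687,1.1871,1.6887,1.5711])
RH=R.from_quat([0.1539,0.8289,-0.529,-0.0974]); pH=np.array([.5045,-.2069,.0805])
REL=RH.inv()*Rt     # tub in tool
gT=RH.inv().apply(g-pH)  # grip point in tool frame
def tool_for(Rtub,pt,off):  # tool pose so that tub point off is at pt
    Rg=Rtub*REL.inv(); G=pt-Rtub.apply(off); return Rg,G-Rg.apply(gT)
TR=np.array([.535,.211,0]); sx=np.array([np.cos(np.radians(69)),np.sin(np.radians(69)),0])
M=np.array([-.016,0,.048])
def pourpose(below,yaw,pt):
    Rp=R.from_euler('z',yaw,degrees=True)*Rt*R.from_euler('y',-(50+below),degrees=True)
    return tool_for(Rp,pt,M)
if __name__=='__main__':
    print('gT',gT)
    lift=(RH,pH+Rt.apply([.1,0,0])+[0,0,.03])
    for yaw in (-40,-20,0,20,40,60):
      for below in (35,):
        hd=R.from_euler('z',yaw,degrees=True).apply(-sx)
        pt=TR-0.02*hd+[0,0,.08]
        P=pourpose(below,yaw,pt); A=pourpose(-50,yaw,pt+[0,0,.08]-.02*hd)
        tr=track(qc,[lift,A,P],n=10)
        mg=[np.minimum(q-LO,HI-q).min() for q,_,_ in tr]
        print(yaw,below,'err',max(t[1] for t in tr),max(t[2] for t in tr),'margin',min(mg),'pour',tr[-1][0],P[1])
E
python3 pour.py
```

```text
gT [ 0.0005  0.0005 -0.0118]
-40 35 err 0.03586591281739146 0.03249251423940199 margin 0.020000000000150175 pour [-0.3289  0.5783 -0.1623  2.1499  0.7741  0.1     0.8667] [0.5823 0.2366 0.1094]
-20 35 err 0.01126581662033064 0.009919550732593445 margin 0.02000001836306753 pour [-0.0433  0.6281 -0.5142  2.1266  0.8814  0.1961  1.1533] [0.5707 0.2512 0.1094]
0 35 err 0.004281584137543762 0.003878647805203942 margin 0.020000001576935045 pour [ 0.3203  0.8477 -1.0629  2.0886  1.1418  0.5303  1.3157] [0.5548 0.261  0.1094]
20 35 err 0.0017468202392354579 0.0016884287816501112 margin 0.020000000000010676 pour [ 0.4106  0.9872 -1.25    2.0527  1.0749  0.716   1.7327] [0.5365 0.2647 0.1094]
40 35 err 0.002978883762127891 0.0023396355575706113 margin 0.02000000000000024 pour [ 0.4064  1.0019 -1.25    2.0153  0.9035  0.7849  2.2083] [0.518  0.262  0.1094]
60 35 err 0.003238559845313671 0.0025235824240425445 margin 0.02000000000000024 pour [ 0.3916  1.0163 -1.25    1.9781  0.7958  0.8955  2.6187] [0.5016 0.2531 0.1094]
```

```bash
cat > p2.py <<'E'
from pour import *
lift=(RH,pH+Rt.apply([.1,0,0])+[0,0,.03])
for yaw in (0,):
  for up,hz,back in ((50,.08,.02),(30,.08,.02),(50,.04,.05)):
    hd=R.from_euler('z',yaw,degrees=True).apply(-sx)
    pt=TR-0.02*hd+[0,0,.08]
    P=pourpose(35,yaw,pt); A=pourpose(-up,yaw,pt+[0,0,hz]-back*hd)
    tr=track(qc,[lift,A,P],n=8)
    print(yaw,up,A[1]); 
    for q,e,a in tr: print(q,np.argmin(np.minimum(q-LO,HI-q))+1,np.minimum(q-LO,HI-q).min().round(2),round(e,2))
E
python3 p2.py
```

```text
0 50 [0.5614 0.2782 0.129 ]
[ 0.2505  1.0143 -0.6133  1.9615  1.1656  1.7033  1.5839] 6 0.37 0.0
[ 0.2399  0.9961 -0.6242  1.9531  1.1447  1.7185  1.597 ] 6 0.35 0.0
[ 0.2294  0.9783 -0.6347  1.9437  1.1243  1.7342  1.6103] 6 0.34 0.0
[ 0.2187  0.961  -0.6448  1.9332  1.1046  1.7505  1.6239] 6 0.32 0.0
[ 0.2081  0.9442 -0.6544  1.9216  1.0857  1.7674  1.6376] 6 0.3 0.0
[ 0.1974  0.9278 -0.6636  1.909   1.0674  1.7848  1.6515] 6 0.29 0.0
[ 0.1866  0.912  -0.6723  1.8953  1.0499  1.8028  1.6655] 6 0.27 0.0
[ 0.1035  0.9404 -0.6869  1.8532  0.9868  1.8352  1.6186] 6 0.23 0.0
[ 0.0215  0.9711 -0.6984  1.7991  0.93    1.8682  1.5788] 6 0.2 0.0
[-0.0591  1.004  -0.707   1.7334  0.8802  1.9027  1.5465] 6 0.17 0.0
[-0.1383  1.0391 -0.713   1.6561  0.8377  1.9398  1.5216] 6 0.13 0.0
[-0.2162  1.0767 -0.7164  1.5673  0.8028  1.9804  1.5043] 6 0.09 0.0
[-0.2933  1.1168 -0.7177  1.4665  0.7756  2.0251  1.495 ] 6 0.04 0.0
[-0.3924  1.1446 -0.6671  1.3537  0.7353  2.05    1.5212] 6 0.02 0.0
[-0.3207  1.0723 -0.7376  1.4427  0.7483  1.8695  1.5018] 6 0.2 0.0
[-0.2338  1.0045 -0.8101  1.5434  0.7691
[... 2622 characters left out ...]
 6 0.13 0.0
[-0.2451  1.1277 -0.7081  1.517   0.8138  1.98    1.4971] 6 0.09 0.0
[-0.3272  1.178  -0.7081  1.3992  0.7922  2.0271  1.494 ] 6 0.04 0.0
[-0.4362  1.2137 -0.6439  1.2661  0.7496  2.05    1.5347] 6 0.02 0.0
[-0.3598  1.1295 -0.7153  1.379   0.7603  1.8633  1.505 ] 6 0.21 0.0
[-0.2687  1.0511 -0.7887  1.4991  0.7811  1.6676  1.4803] 6 0.4 0.0
[-0.1636  0.9817 -0.8629  1.6226  0.8121  1.4625  1.4592] 3 0.41 0.0
[-0.0458  0.9246 -0.9355  1.7465  0.8557  1.2476  1.4391] 3 0.33 0.0
[ 0.0806  0.8832 -1.0016  1.8677  0.9169  1.0226  1.416 ] 3 0.27 0.0
[ 0.2078  0.8592 -1.0513  1.9829  1.0056  0.7862  1.3814] 3 0.22 0.0
[ 0.3213  0.8488 -1.0648  2.0885  1.1434  0.5319  1.3145] 3 0.21 0.0
```

```bash
cat > p3.py <<'E'
from pour import *
from cell import *
c=load('scene0'); print('spare',onz(c,363,291,.14),'tape',onz(c,411,257,.02),'driver',onz(c,288,248,.01))
ob=get_obs(); print(ob['t'],ob['tcp_pos'],ob['joint_positions'],'qd',abs(ob['qd']).max(),ob['gripper_width'],ob['force'])
hd=-sx; pt=TR-.02*hd+[0,0,.08]
print('lift10,40,100',[delta(ob,RH,pH+Rt.apply([d,0,0])) for d in(.01,.04,.1)])
print('lift',delta(ob,RH,pH+Rt.apply([.1,0,0])+[0,0,.03]))
A=pourpose(-30,0,pt+[0,0,.12]-.02*hd); print('A',A[1],delta(ob,*A))
for b in(-10,10,35,50): P=pourpose(b,0,pt); print('pour',b,P[1],delta(ob,*P))
print('home',delta(ob,RH,pH))
E
python3 p3.py
```

```text
spare [ 0.7062 -0.0205  0.14  ] tape [0.6965 0.2094 0.02  ] driver [0.434  0.0055 0.01  ]
11.3833 [ 0.5045 -0.2069  0.0804] [ 0.2611  1.0329 -0.602   1.9687  1.1872  1.6886  1.5711] qd 0.001962757078095534 0.056955870276641354 [0.8269 2.4588 1.9936]
lift10,40,100 [(array([-0.0001, -0.0027, -0.0097]), array([0.0003, 0.0044, 0.0021])), (array([-0.0001, -0.0105, -0.0386]), array([0.0003, 0.0044, 0.0021])), (array([-0.0002, -0.0261, -0.0966]), array([0.0003, 0.0044, 0.0021]))]
lift (array([-0.0002, -0.0533, -0.1092]), array([0.0003, 0.0044, 0.0021]))
A [0.5645 0.2863 0.1818] (array([ 0.1204,  0.111 , -0.4799]), array([-19.9996,   0.0266,   0.0185]))
pour -10 [0.5587 0.2711 0.0769] (array([ 0.1205,  0.1993, -0.4209]), array([-39.9996,   0.0488,   0.0348]))
pour 10 [0.5581 0.2696 0.0924] (array([ 0.1205,  0.1846, -0.426 ]), array([-59.9996,   0.0708,   0.051 ]))
pour 35 [0.5548 0.261  0.1094] (array([ 0.1205,  0.1653, -0.4247]), array([-84.9996,   0.0983,   0.0713]))
pour 50 [0.5516 0.2528 0.1171] (array([ 0.1205,  0.1546, -0.42  ]), array([-99.9996,   0.1147,   0.0834]))
home (array([-0.0001, -0.0001, -0.    ]), array([0.0003, 0.0044, 0.0021]))
```

Emit:
jog_arm(series="0 -0.0008 -0.003 0 0 0 1; 0 -0.0027 -0.0097 0 0 0 1; 0 -0.0053 -0.0194 0 0 0 1; 0 -0.008 -0.029 0 0 0 1; 0 -0.0115 -0.0425 0 0 0 1; 0 -0.015 -0.056 0 0 0 1; 0 -0.019 -0.07 0 0 0 1; 0 -0.023 -0.085 0 0 0 1; 0 -0.035 -0.1 0 0 0 1; 0 -0.0533 -0.109 0 0 0 1", force=70)

```text
t: 12.22
tcp_pos: [0.5324, -0.1328, 0.1754]
ee_rot: [0.153, 0.83, -0.528, -0.097]
force: [-0.3, -0.6, -2.4]
gripper_width: 0.0569
```

```bash
python3 p3.py | grep -v home; python3 - <<'E'
from h import *
from cell import *
c=read_camera("side"); cv2.imwrite("pics/side9.png",c["frame"])
c=read_camera("wrist"); cv2.imwrite("pics/wrist9.png",c["frame"])
E
```

```text
spare [ 0.7062 -0.0205  0.14  ] tape [0.6965 0.2094 0.02  ] driver [0.434  0.0055 0.01  ]
12.2167 [ 0.5324 -0.1328  0.1754] [ 0.1843  0.9113 -0.6746  1.8945  1.0483  1.8033  1.6669] qd 0.39385077502417576 0.05691757172164404 [-0.3346 -0.5587 -2.3635]
lift10,40,100 [(array([-0.0003,  0.0499,  0.1022]), array([0.1147, 0.0974, 0.1318])), (array([-0.0004,  0.0421,  0.0733]), array([0.1147, 0.0974, 0.1318])), (array([-0.0005,  0.0266,  0.0153]), array([0.1147, 0.0974, 0.1318]))]
lift (array([-0.0005, -0.0006,  0.0026]), array([0.1147, 0.0974, 0.1318]))
A [0.5645 0.2863 0.1818] (array([ 0.1191,  0.1647, -0.368 ]), array([-19.8853,   0.096 ,   0.163 ]))
pour -10 [0.5587 0.2711 0.0769] (array([ 0.1192,  0.2529, -0.3088]), array([-39.8853,   0.0927,   0.1916]))
pour 10 [0.5581 0.2696 0.0924] (array([ 0.1192,  0.2382, -0.3139]), array([-59.8853,   0.0872,   0.2173]))
pour 35 [0.5548 0.261  0.1094] (array([ 0.1192,  0.2189, -0.3127]), array([-84.8852,   0.0773,   0.2452]))
pour 50 [0.5516 0.2528 0.1171] (array([ 0.1192,  0.2082, -0.308 ]), array([-99.8852,   0.0695,   0.2595]))
```

View pics/side9.png

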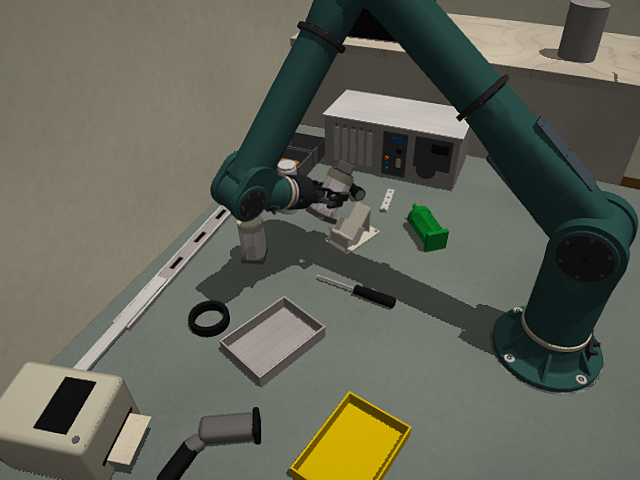

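View pics/wrist9.png

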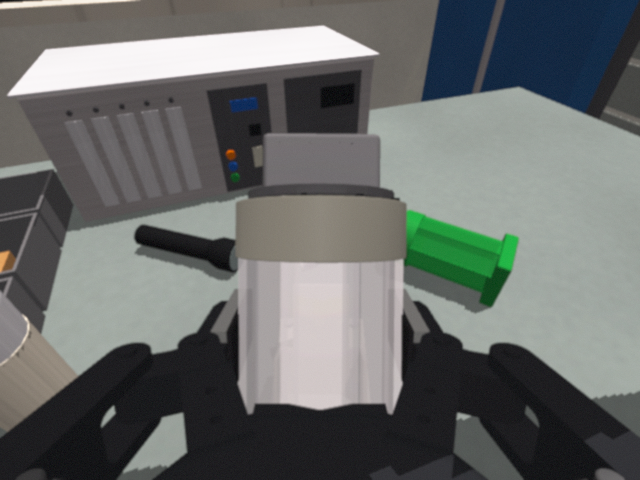

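Emit:
jog_arm(series="0.008 0.011 -0.025 -1 0 0 1; 0.02 0.028 -0.062 -3 0 0 1; 0.032 0.045 -0.1 -5 0 0 1; 0.044 0.061 -0.137 -7 0 0 1; 0.056 0.078 -0.174 -9 0 0 1; 0.068 0.095 -0.211 -11 0 0 1; 0.08 0.112 -0.249 -13 0 0 1; 0.092 0.128 -0.286 -15 0 0 1; 0.104 0.145 -0.323 -17 0 0 1; 0.114 0.157 -0.352 -19 0 0 1", force=70)

```text
t: 13.15
tcp_pos: [0.5631, 0.2662, 0.1797]
ee_rot: [0.168, 0.905, -0.385, -0.071]
force: [-0.3, 0.2, -3.5]
gripper_width: 0.0568
```

```bash
python3 p3.py | grep -v home|grep -v lift
```

```text
spare [ 0.7062 -0.0205  0.14  ] tape [0.6965 0.2094 0.02  ] driver [0.434  0.0055 0.01  ]
13.15 [0.5631 0.2662 0.1797] [-0.2292  0.9879 -0.85    1.4902  0.7577  1.8443  1.5028] qd 0.6628346654732656 0.05675371442204282 [-0.3345  0.2372 -3.4963]
A [0.5645 0.2863 0.1818] (array([ 0.0058,  0.0118, -0.0153]), array([-1.0208, -0.0172,  0.0239]))
pour -10 [0.5587 0.2711 0.0769] (array([0.0059, 0.0762, 0.0691]), array([-21.0208,   0.0016,   0.0361]))
pour 10 [0.5581 0.2696 0.0924] (array([0.0059, 0.0639, 0.0596]), array([-41.0208,   0.0208,   0.0478]))
pour 35 [0.5548 0.261  0.1094] (array([0.0059, 0.0452, 0.0545]), array([-66.0208,   0.0453,   0.0617]))
pour 50 [0.5516 0.2528 0.1171] (array([0.0059, 0.0336, 0.0554]), array([-81.0208,   0.0604,   0.0697]))
```

Emit:
jog_arm(series="0.0006 0.0045 0.0055 -6 0 0 1; 0.0012 0.009 0.011 -12 0 0 1; 0.0018 0.0135 0.0165 -18 0 0 1; 0.0024 0.018 0.022 -25 0 0 1; 0.003 0.0225 0.0275 -32 0 0 1; 0.0035 0.027 0.033 -39 0 0 1; 0.004 0.0315 0.0385 -46 0 0 1; 0.0045 0.036 0.044 -53 0 0 1; 0.005 0.0405 0.0495 -60 0 0 1; 0.0055 0.045 0.0545 -66 0 0 1", force=70)

```text
t: 13.98
tcp_pos: [0.5543, 0.2561, 0.1089]
ee_rot: [0.18, 0.968, 0.17, 0.032]
force: [1.0, 0.3, -3.5]
gripper_width: 0.0568
```

```bash
python3 p3.py | grep -v home|grep -v lift;python3 - <<'E'
from h import *
from cell import *
c=read_camera("side"); cv2.imwrite("pics/side10.png",c["frame"])
c=read_camera("scene"); cv2.imwrite("pics/scene10.png",cv2.resize(c["frame"][150:300,280:440],None,fx=4,fy=4))
E
```

```text
spare [ 0.7062 -0.0205  0.14  ] tape [0.6965 0.2094 0.02  ] driver [0.434  0.0055 0.01  ]
13.9833 [0.5543 0.2561 0.1089] [ 0.3493  0.8723 -1.1044  2.0925  1.1767  0.5652  1.2944] qd 1.6127801834793558 0.05677184151121998 [ 0.9572  0.2873 -3.4726]
A [0.5645 0.2863 0.1818] (array([ 0.0013,  0.0548, -0.0577]), array([64.9622, -0.0466, -0.0842]))
pour -10 [0.5587 0.2711 0.0769] (array([0.0013, 0.0038, 0.0354]), array([44.9622, -0.0194, -0.0626]))
pour 10 [0.5581 0.2696 0.0924] (array([0.0013, 0.0075, 0.0203]), array([24.9622,  0.0069, -0.0407]))
pour 35 [0.5548 0.261  0.1094] (array([0.0013, 0.0046, 0.0012]), array([-0.0377,  0.0387, -0.013 ]))
pour 50 [0.5516 0.2528 0.1171] (array([ 0.0012, -0.001 , -0.0091]), array([-15.0377,   0.0572,   0.0039]))
```

View pics/side10.png

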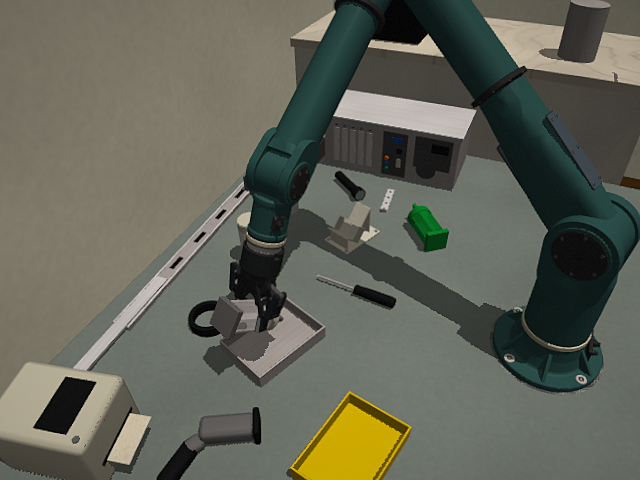

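View pics/scene10.png

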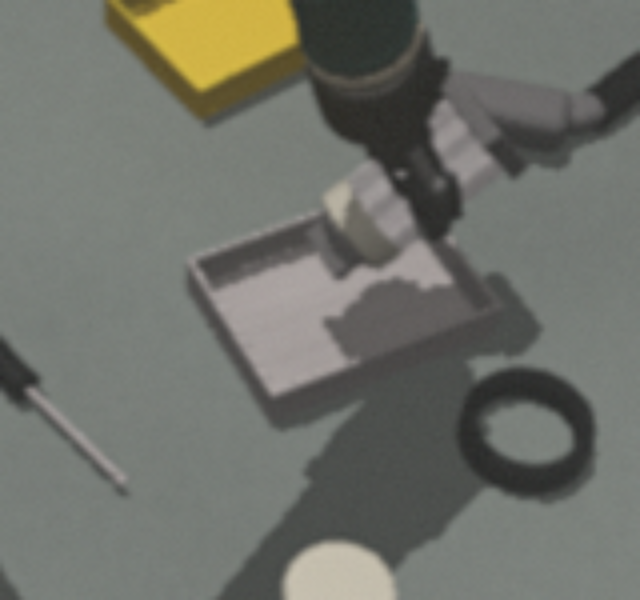

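Emit:
jog_arm(series="0 -0.012 0.003 -4 0 0 1; 0 0.012 -0.003 -8 0 0 1; 0 -0.014 0.004 -8 0 0 1; 0 0.014 -0.004 -8 0 0 1; 0 -0.014 0.004 -8 0 0 1; 0 0.014 -0.004 -8 0 0 1; 0 -0.014 0.004 -8 0 0 1; 0 0.014 -0.004 -8 0 0 1; 0 -0.01 0.003 -8 0 0 1; 0 0 0 -8 0 0 1", force=70)

```text
t: 14.92
tcp_pos: [0.5545, 0.2546, 0.1064]
ee_rot: [0.179, 0.956, 0.23, 0.044]
force: [-0.7, -1.7, -4.2]
gripper_width: 0.0567
```

```bash
python3 p3.py | grep -v home|grep -v lift;python3 - <<'E'
from h import *
from cell import *
c=read_camera("side"); cv2.imwrite("pics/side11.png",cv2.resize(c["frame"][250:400,180:360],None,fx=4,fy=4))
c=read_camera("scene"); cv2.imwrite("pics/scene11.png",cv2.resize(c["frame"][180:270,310:430],None,fx=5,fy=5))
E
```

```text
spare [ 0.7062 -0.0205  0.14  ] tape [0.6965 0.2094 0.02  ] driver [0.434  0.0055 0.01  ]
14.9167 [0.5545 0.2546 0.1064] [ 0.3797  0.8587 -1.0488  2.1468  1.318   0.3755  1.1988] qd 0.42344836922690626 0.056675110185812186 [-0.7119 -1.7239 -4.213 ]
A [0.5645 0.2863 0.1818] (array([ 0.002 ,  0.0639, -0.052 ]), array([72.1993, -0.003 , -0.205 ]))
pour -10 [0.5587 0.2711 0.0769] (array([0.0021, 0.0016, 0.0339]), array([52.1994,  0.041 , -0.1692]))
pour 10 [0.5581 0.2696 0.0924] (array([0.0021, 0.0072, 0.0194]), array([32.1995,  0.0819, -0.1319]))
pour 35 [0.5548 0.261  0.1094] (array([0.002 , 0.0067, 0.0001]), array([ 7.1996,  0.1288, -0.0833]))
pour 50 [0.5516 0.2528 0.1171] (array([ 0.002 ,  0.0024, -0.0108]), array([-7.8004,  0.1548, -0.0531]))
```

View pics/side11.png

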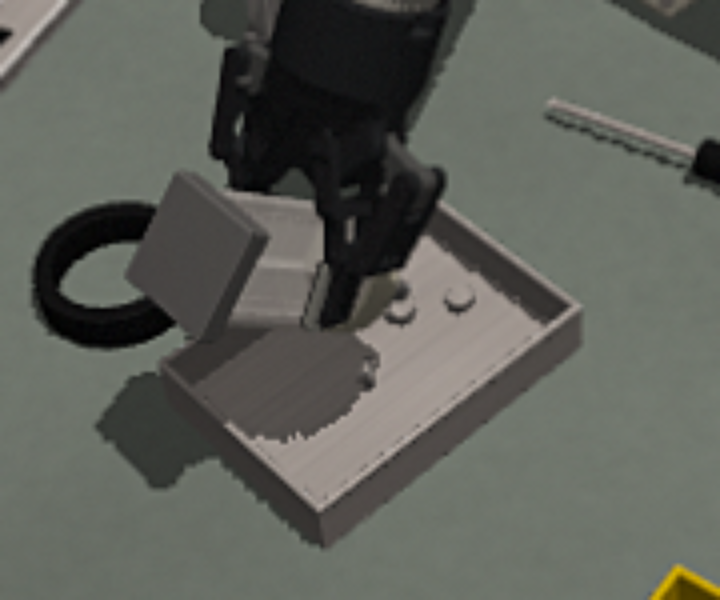

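View pics/scene11.png

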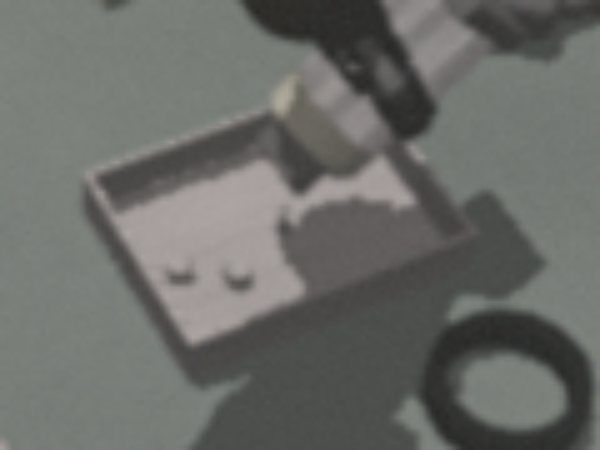

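Two nuts are clearly in the tray (side 460,297 and 400,308), with a likely third at (368,373). I'll raise the tub still tipped and look again.

Emit:
jog_arm(series="0 -0.012 0.003 0 0 0 1; 0 0.012 -0.003 0 0 0 1; 0 -0.012 0.003 0 0 0 1; 0 0.012 -0.003 0 0 0 1; 0 0 0 0 0 0 1; 0 -0.005 -0.02 0 0 0 1; 0 -0.01 -0.04 0 0 0 1; 0 -0.015 -0.06 0 0 0 1; 0 -0.02 -0.08 0 0 0 1; 0 -0.02 -0.08 0 0 0 1", force=70)

```text
t: 15.85
tcp_pos: [0.5363, 0.2068, 0.1734]
ee_rot: [0.177, 0.954, 0.236, 0.046]
force: [-0.3, 0.2, -1.4]
gripper_width: 0.0574
```

```bash
python3 - <<'E'
from h import *
from cell import *
c=read_camera("side"); cv2.imwrite("pics/side12.png",cv2.resize(c["frame"][250:400,180:360],None,fx=4,fy=4,interpolation=2))
c=read_camera("scene"); cv2.imwrite("pics/scene12.png",cv2.resize(c["frame"][180:270,310:430],None,fx=5,fy=5,interpolation=2))
ob=get_obs();print(ob['tcp_pos'],ob['joint_positions'])
E
```

```text
[0.5363 0.2081 0.1721] [ 0.5793  0.7928 -1.2222  2.1759  1.0515  0.4427  1.472 ]
```

View pics/side12.png

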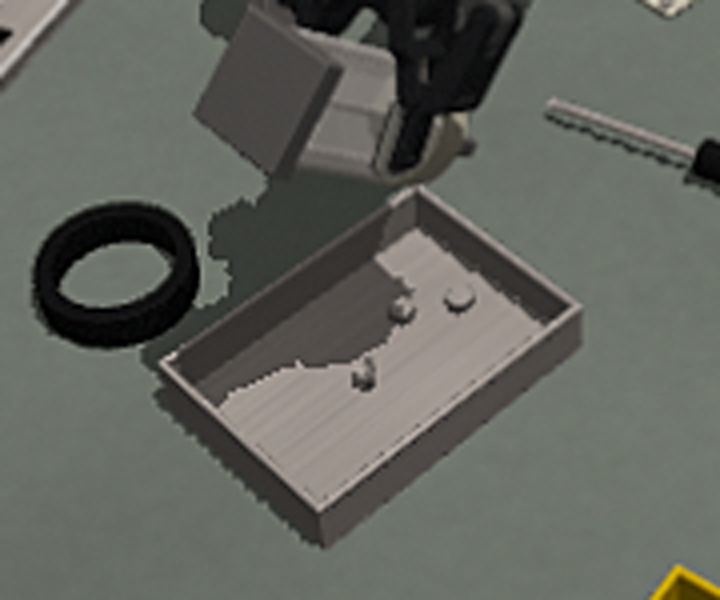

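View pics/scene12.png

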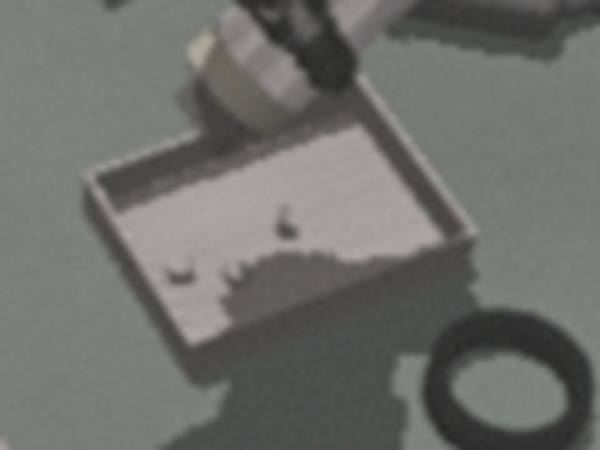

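All three nuts lie in the tray (side: 460,297; 400,308; 364,375). Now tip back up and return.

```bash
python3 p3.py
```

```text
spare [ 0.7062 -0.0205  0.14  ] tape [0.6965 0.2094 0.02  ] driver [0.434  0.0055 0.01  ]
15.95 [0.5363 0.2081 0.1721] [ 0.5793  0.7928 -1.2222  2.1759  1.0515  0.4427  1.472 ] qd 0.02671868544489598 0.05667829397683766 [ 0.2918  0.9375 -2.4858]
lift10,40,100 [(array([-0.1191, -0.3856, -0.1074]), array([92.9638,  0.0621, -0.0831])), (array([-0.1191, -0.3563, -0.1137]), array([92.9638,  0.0621, -0.0831])), (array([-0.1192, -0.2976, -0.1263]), array([92.9638,  0.0621, -0.0831]))]
lift (array([-0.1193, -0.2836, -0.1528]), array([92.9638,  0.0621, -0.0831]))
A [0.5645 0.2863 0.1818] (array([0.0017, 0.0781, 0.0302]), array([72.9638,  0.0769, -0.039 ]))
pour -10 [0.5587 0.2711 0.0769] (array([0.002 , 0.0146, 0.1154]), array([52.9638,  0.0891,  0.0025]))
pour 10 [0.5581 0.2696 0.0924] (array([0.0019, 0.0204, 0.1009]), array([32.9639,  0.0988,  0.0419]))
pour 35 [0.5548 0.261  0.1094] (array([0.0019, 0.0202, 0.0816]), array([7.9639, 0.1078, 0.088 ]))
pour 50 [0.5516 0.2528 0.1171] (array([0.0019, 0.016 , 0.0707]), array([-7.0361,  0.1115,  0.1141]))
home (array([-0.1191, -0.3954, -0.1053]), array([92.9638,  0.0621, -0.0831]))
```

Emit:
jog_arm(series="-0.004 -0.01 -0.008 4 0 0 1; -0.012 -0.028 -0.02 10 0 0 1; -0.02 -0.046 -0.032 16 0 0 1; -0.028 -0.065 -0.044 22 0 0 1; -0.036 -0.084 -0.056 28.5 0 0 1; -0.044 -0.103 -0.068 35 0 0 1; -0.052 -0.122 -0.08 41.5 0 0 1; -0.06 -0.142 -0.092 48 0 0 1; -0.068 -0.162 -0.104 54.5 0 0 1; -0.076 -0.181 -0.116 60 0 0 1", force=70)

```text
t: 16.78
tcp_pos: [0.5311, -0.0172, 0.1893]
ee_rot: [0.174, 0.945, -0.273, -0.049]
force: [0.3, 0.1, -2.7]
gripper_width: 0.057
```

```bash
python3 p3.py | egrep -v 'pour|A|lift10'
```

```text
spare [ 0.7062 -0.0205  0.14  ] tape [0.6965 0.2094 0.02  ] driver [0.434  0.0055 0.01  ]
16.7833 [ 0.5311 -0.0172  0.1893] [ 0.3223  0.7415 -0.9293  1.9365  0.8834  1.4297  1.7107] qd 0.8440356125121632 0.05698180311594442 [ 0.3477  0.1174 -2.6821]
lift (array([-0.0427, -0.0854,  0.0711]), array([32.8707,  0.2   ,  0.0508]))
home (array([-0.0422, -0.1   ,  0.1917]), array([32.8707,  0.2   ,  0.0508]))
```

Emit:
jog_arm(series="-0.006 -0.012 0.01 5 0 0 1; -0.013 -0.026 0.021 10 0 0 1; -0.02 -0.04 0.033 16 0.1 0 1; -0.027 -0.053 0.044 21 0.1 0 1; -0.033 -0.065 0.054 26 0.1 0 1; -0.038 -0.075 0.063 30 0.2 0 1; -0.042 -0.084 0.07 32.9 0.2 0 1; -0.0427 -0.0854 0.0711 32.9 0.2 0 1; -0.0427 -0.0854 0.0711 32.9 0.2 0 1; -0.0427 -0.0854 0.0711 32.9 0.2 0 1", force=70)

```text
t: 17.62
tcp_pos: [0.5308, -0.1358, 0.1741]
ee_rot: [0.154, 0.83, -0.527, -0.098]
force: [-0.3, -0.8, -1.3]
gripper_width: 0.0574
```

```bash
python3 p3.py | egrep -v 'pour|A'; python3 - <<'E'
from h import *
from cell import *
c=read_camera("wrist"); cv2.imwrite("pics/wrist13.png",c["frame"]);pickle.dump(c,open('wrist13.pkl','wb'))
E
```

```text
spare [ 0.7062 -0.0205  0.14  ] tape [0.6965 0.2094 0.02  ] driver [0.434  0.0055 0.01  ]
17.6167 [ 0.5308 -0.1358  0.1741] [ 0.1771  0.9039 -0.6532  1.8985  1.043   1.7838  1.6732] qd 0.01681904767521742 0.05735461758350717 [-0.3416 -0.7837 -1.3258]
lift10,40,100 [(array([-0.0011,  0.0498,  0.0987]), array([ 0.2672, -0.1076,  0.0745])), (array([-0.001 ,  0.0422,  0.0697]), array([ 0.2672, -0.1076,  0.0745])), (array([-0.001 ,  0.0268,  0.0117]), array([ 0.2672, -0.1076,  0.0745]))]
lift (array([-0.001 , -0.0003, -0.001 ]), array([ 0.2672, -0.1076,  0.0745]))
home (array([-0.0011,  0.0524,  0.1084]), array([ 0.2672, -0.1076,  0.0745]))
```

View pics/wrist13.png

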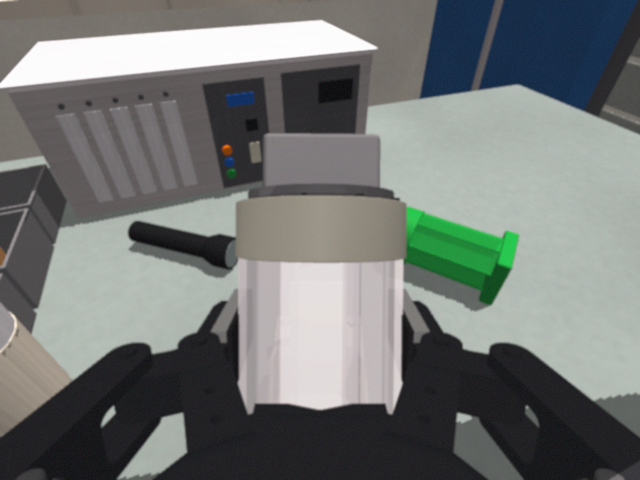

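Tub sits in the jaws exactly as before (lid edges at 237–407, row 195–262): no slip. Lowering along the seat's x.

Emit:
jog_arm(series="-0.001 0.012 0.004 0.3 -0.1 0.1 1; -0.001 0.0258 0.0117 0.3 -0.1 0.1 1; -0.001 0.0288 0.023 0.3 -0.1 0.1 1; -0.001 0.0325 0.037 0.3 -0.1 0.1 1; -0.001 0.036 0.05 0.3 -0.1 0.1 1; -0.001 0.0395 0.063 0.3 -0.1 0.1 1; -0.001 0.0425 0.0745 0.3 -0.1 0.1 1; -0.001 0.045 0.084 0.3 -0.1 0.1 1; -0.001 0.047 0.091 0.3 -0.1 0.1 1; -0.001 0.0476 0.0937 0.3 -0.1 0.1 1", force=70)

```text
t: 18.5
tcp_pos: [0.5065, -0.1997, 0.0911]
ee_rot: [0.155, 0.827, -0.531, -0.099]
force: [0.4, -0.8, -3.1]
gripper_width: 0.0568
```

```bash
python3 p3.py | egrep -v 'pour|A'
```

```text
spare [ 0.7062 -0.0205  0.14  ] tape [0.6965 0.2094 0.02  ] driver [0.434  0.0055 0.01  ]
18.5 [ 0.5065 -0.1997  0.0911] [ 0.2391  1.0131 -0.588   1.963   1.1617  1.6865  1.586 ] qd 0.033765445266671634 0.056798383916606764 [ 0.399  -0.7633 -3.0864]
lift10,40,100 [(array([-0.0007,  0.0038,  0.0015]), array([-0.2858, -0.2058, -0.0173])), (array([-0.0006, -0.0041, -0.0274]), array([-0.2858, -0.2058, -0.0173])), (array([-0.0005, -0.02  , -0.0852]), array([-0.2858, -0.2058, -0.0173]))]
lift (array([-0.0005, -0.0473, -0.0978]), array([-0.2858, -0.2058, -0.0173]))
home (array([-0.0007,  0.0065,  0.0112]), array([-0.2858, -0.2058, -0.0173]))
```

Emit:
jog_arm(series="-0.0002 0.001 0.0015 -0.1 -0.1 0 1; -0.0004 0.002 0.003 -0.2 -0.2 0 1; -0.0006 0.0025 0.0045 -0.3 -0.2 0 1; -0.0007 0.003 0.006 -0.3 -0.2 0 1; -0.0007 0.0037 0.0073 -0.3 -0.2 0 1; -0.0007 0.0042 0.0085 -0.3 -0.2 0 1; -0.0007 0.0047 0.0095 -0.3 -0.2 0 1; -0.0007 0.0052 0.0105 -0.3 -0.2 0 1; -0.0007 0.0052 0.0105 -0.3 -0.2 0 1; -0.0007 0.0052 0.0105 -0.3 -0.2 0 1", force=70)

```text
t: 19.33
tcp_pos: [0.5054, -0.2054, 0.0826]
ee_rot: [0.154, 0.829, -0.529, -0.097]
force: [0.4, 0.3, -1.8]
gripper_width: 0.0571
```

```bash
python3 p3.py | egrep -v 'pour|A'
```

```text
spare [ 0.7062 -0.0205  0.14  ] tape [0.6965 0.2094 0.02  ] driver [0.434  0.0055 0.01  ]
19.3333 [ 0.5054 -0.2054  0.0826] [ 0.2467  1.0226 -0.5838  1.9687  1.1788  1.673   1.5784] qd 0.0022043362351089847 0.05707371827382333 [ 0.3579  0.3347 -1.8191]
lift10,40,100 [(array([ 0.0003, -0.0014, -0.0073]), array([ 0.0733,  0.0836, -0.0272])), (array([ 0.0002, -0.0092, -0.0362]), array([ 0.0733,  0.0836, -0.0272])), (array([ 0.    , -0.0247, -0.0942]), array([ 0.0733,  0.0836, -0.0272]))]
lift (array([-0.    , -0.0519, -0.1069]), array([ 0.0733,  0.0836, -0.0272]))
home (array([0.0003, 0.0012, 0.0024]), array([ 0.0733,  0.0836, -0.0272]))
```

Remaining 2.6 mm to home; go there slowly.

Emit:
jog_arm(series="0 0.0002 0.0004 0 0 0 1; 0.0001 0.0004 0.0008 0 0 0 1; 0.0001 0.0006 0.0012 0 0 0 1; 0.0002 0.0008 0.0016 0 0 0 1; 0.0002 0.001 0.002 0 0 0 1; 0.0003 0.0011 0.0023 0 0 0 1; 0.0003 0.0011 0.0023 0 0 0 1; 0.0003 0.0011 0.0023 0 0 0 1; 0.0003 0.0011 0.0023 0 0 0 1; 0.0003 0.0011 0.0023 0 0 0 1", force=70)

```text
t: 20.17
tcp_pos: [0.5046, -0.2068, 0.0806]
ee_rot: [0.154, 0.829, -0.529, -0.097]
force: [-0.4, 1.5, -2.2]
gripper_width: 0.057
```

```bash
python3 p3.py | egrep -v 'pour|A'
```

```text
spare [ 0.7062 -0.0205  0.14  ] tape [0.6965 0.2094 0.02  ] driver [0.434  0.0055 0.01  ]
20.1667 [ 0.5046 -0.2068  0.0806] [ 0.2481  1.0252 -0.5822  1.9702  1.1818  1.6708  1.5759] qd 0.0023587421105180596 0.05696697436246982 [-0.4495  1.4595 -2.2089]
lift10,40,100 [(array([-0.    , -0.0025, -0.0095]), array([ 0.0767,  0.0854, -0.0324])), (array([-0.0001, -0.0103, -0.0385]), array([ 0.0767,  0.0854, -0.0324])), (array([-0.0002, -0.0258, -0.0965]), array([ 0.0767,  0.0854, -0.0324]))]
lift (array([-0.0003, -0.053 , -0.1091]), array([ 0.0767,  0.0854, -0.0324]))
home (array([0.    , 0.0001, 0.0001]), array([ 0.0767,  0.0854, -0.0324]))
```

Emit:
jog_arm(series="0 0.0003 0.0004 0 0 0 1; 0 0.0006 0.0005 0 0 0 1; 0 0.0006 0.0005 0 0 0 1; 0 0.0006 0.0005 0 0 0 -0.36; 0 0.0006 0.0005 0 0 0 -0.4; 0 0.0006 0.0005 0 0 0 -0.45; 0 0.0006 0.0005 0 0 0 -0.55; 0 0.0006 0.0005 0 0 0 -0.8; 0 0.0006 0.0005 0 0 0 -1; 0 0.0006 0.0005 0 0 0 -1", force=20)

```text
t: 21.0
tcp_pos: [0.5045, -0.2071, 0.0799]
ee_rot: [0.154, 0.829, -0.529, -0.097]
force: [0.1, -0.1, 0.1]
gripper_width: 0.085
```

Emit:
jog_arm(series="0 0 0 0 0 0 -1; 0 0 0 0 0 0 -1; 0 0 -0.005 0 0 0 -1; 0 0 -0.012 0 0 0 -1; 0 0 -0.025 0 0 0 -1; 0 0 -0.045 0 0 0 -1; 0 0 -0.065 0 0 0 -1; 0 0 -0.085 0 0 0 -1; 0 0 -0.105 0 0 0 -1; 0 0 -0.12 0 0 0 -1")

```text
t: 21.83
tcp_pos: [0.5447, -0.1016, 0.1318]
ee_rot: [0.153, 0.83, -0.528, -0.095]
force: [0.8, 0.3, 0.9]
gripper_width: 0.0854
```

```bash
python3 - <<'E'
from h import *
from cell import *
ob=get_obs();print(ob['tcp_pos'],ob['gripper_width'])
c=read_camera("wrist"); pickle.dump(c,open("wrist14.pkl","wb"));cv2.imwrite("pics/wrist14.png",c["frame"])
s=read_camera("side"); pickle.dump(s,open("side14.pkl","wb"));cv2.imwrite("pics/side14.png",s["frame"])
Rt,g=tub()
for c in (load('wrist6'),c):
    X=cloud(c); L=Rt.inv().apply((X-g).reshape(-1,3))
    f=(abs(L[:,1])<.010)&(L[:,2]<.02)&(L[:,2]>-.05)&(L[:,0]>.015)&(L[:,0]<.045)
    A=np.c_[L[f][:,1:],np.ones(f.sum())]; print(f.sum(),'x=ay+bz+c',np.linalg.lstsq(A,L[f,0],rcond=None)[0])
    k=(L[:,2]<.015)&(L[:,2]>-.03)&(L[:,0]>.0)&(L[:,0]<.035)&(abs(L[:,1])<.04);print('body y',np.percentile(L[k,1],[1,99]))
    k=(L[:,2]<-.04)&(L[:,0]>.027)&(L[:,0]<.033)&(abs(L[:,1])<.025);print('foot z',np.percentile(L[k,2],[1,2,5]))
    k=(L[:,2]<.09)&(L[:,2]>.06)&(abs(L[:,0])<.015)&(abs(L[:,1])<.025);print('bar z',np.percentile(L[k,2],[50,95,99]))
E
```

```text
[ 0.5447 -0.1016  0.1318] 0.08540872730797834
3737 x=ay+bz+c [0.0092 0.0004 0.0289]
body y [-0.0288  0.0276]
foot z [-0.0694 -0.0691 -0.0683]
bar z [0.0668 0.0731 0.0737]
3393 x=ay+bz+c [ 0.0089 -0.0008  0.0289]
body y [-0.0289  0.0278]
foot z [-0.0694 -0.0689 -0.0682]
bar z [0.0668 0.0731 0.0738]
```

View pics/wrist14.png

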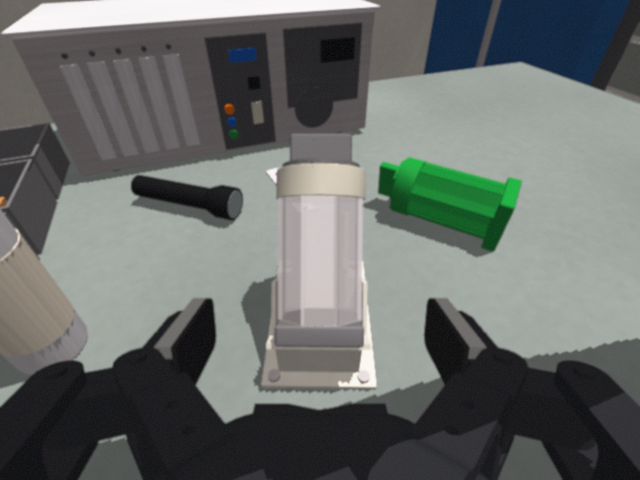

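View pics/side14.png

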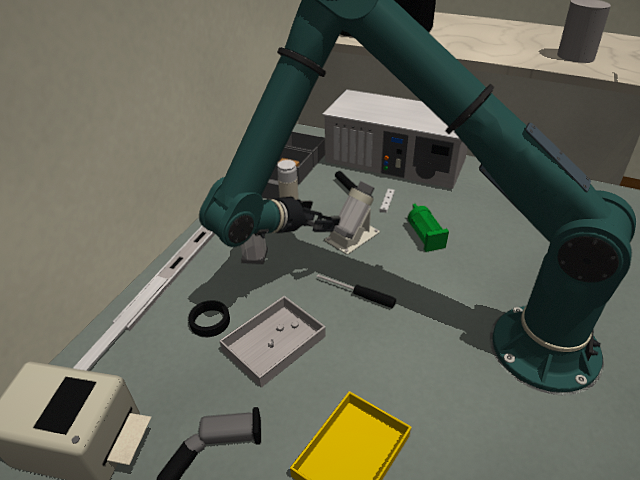

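```bash
python3 - <<'E'
from h import *
c=load('wrist5'); cv2.imwrite('pics/w5z.png',cv2.resize(c["frame"][165:260,275:375],None,fx=6,fy=6,interpolation=2))
Rt,g=tub()
for n in('wrist5','wrist14'):
    X=cloud(load(n)); L=Rt.inv().apply((X-g).reshape(-1,3))
    b=(np.hypot(L[:,0],L[:,1])<.03)&(L[:,2]>.0715)&(L[:,2]<.078) if n=='wrist5' else (abs(L[:,1])<.019)&(L[:,2]>.056)&(L[:,2]<.07)&(abs(L[:,0])<.012)
    if n=='wrist5': print(cv2.fitLine((L[b][:,:2]*1000).astype(np.float32),1,0,.01,.01).ravel())
    else: A=np.c_[L[b,1],np.ones(b.sum())]; print('bar near face x=a y+c',np.linalg.lstsq(A,L[b,0],rcond=None)[0],b.sum())
c=load('side14'); 
X=cloud(c)
E
```

```text
[ 0.0088  1.     -0.102  15.815 ]
bar near face x=a y+c [0.0052 0.0049] 1047
```

View pics/w5z.png

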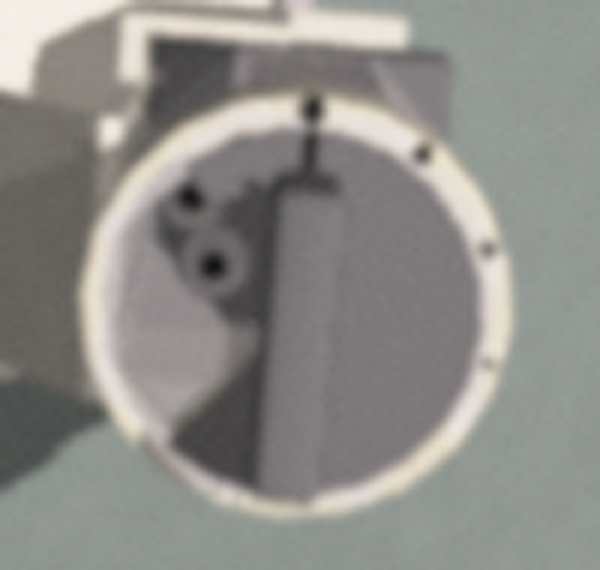

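```bash
python3 - <<'E'
from h import *
from cell import *
s0=load('scene0'); s=read_camera("scene"); cv2.imwrite("pics/scene15.png",s["frame"])
print(get_obs()['force'],get_obs()['t'])
E
```

```text
[ 0.9045 -0.5804 -0.4802] 21.9833
```

View pics/scene15.png

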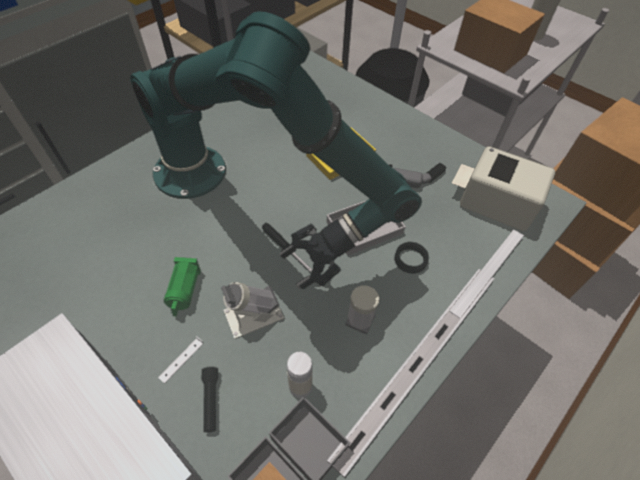

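The scene view shows the tub home at (250,305). The spare tub (363,307), tape (411,257), driver, torch, slot cover and cleaner are at their starting pixels, and the gripper is clear.

```bash
python3 -c "
from cell import *
print(job_done())"
```

```text
the job is handed in; nothing more can be done
None
```

The job is done and handed in at about 22 s of the 67 s allowed.

- **Dial:** I turned it about 78° counter-clockwise until the moment jumped to about 0.3 N m. The pointer then sat on the large mark, and the bar stayed at about 90° to the tub through to the end.
- **Nuts:** I lifted the tub, tipped it about 43° below level over the stainless tray and shook it. The side camera shows all three nuts in the tray.
- **Tub:** It is back in the stand, lid up. Its position matches the one measured before the grasp to within about 0.2 mm.
- **Other things:** In the last pictures the bystanders I could see are at their starting pixels. The arm partly hid the yellow tray, the scanner and the driver in the last scene view, but the last side view shows them in place. The gripper is open and clear of everything.

**Disagreements:** My first stand position, taken from its base plate's corners, was about 11 mm off from the range data. I corrected it with the wrist camera before touching anything. The gripper also came in about 5 mm off on the first approach to the tub, and I fixed that before closing the jaws. No final check failed.

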